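# Pack up the brake job: pads on the twin-pin carrier, gauge in its case

### The arm

A 6-joint arm with a two-finger parallel gripper is mounted at the origin on the work surface. World frame = base frame: x ahead of the robot, y to its left, z up, the work surface at z = 0. Lengths are in m, angles in rad, forces in N, time in s.
With the tool pointing down it reaches from about 0.35 to 0.875 m from the base axis. Payload 15.5 kg.
Tool frame: the origin (TCP) lies midway between the tips of the shut fingers; the grasp point (between the pads) lies grasp_offset behind it (grasp_offset is the distance from the TCP to the grasp point, in m); z points along the fingers, y is the line along which they close (so a half turn about z gives the same grasp; the last joint's range is limited). The gripper opens to 85 mm and grips with 20 to 120 N. Pads are 22 mm wide; open, the fingers measure 114 mm over their backs; the gripper's body (76 mm by 85 mm) begins 54 mm behind the grasp point. The pads swing forward as they close: fully open they stand 13 mm farther back than shut.
Start: joints at [-1.431, 0.494, 1.345, -0, 1.302, -0.096], TCP at [0.145, -0.608, 0.231] pointing down, gripper open.
Joint ranges: [-2.91, 2.91], [-0.82, 2.16], [0.22, 2.67], [-1.22, 4.37], [0.12, 2.79], [-3.08, 3.08]. Speed limits (rad/s): [1.89, 1.89, 2.57, 3.01, 3.01, 3.01].

### API

Orientations are given as a rotation vector (axis times angle).
In Python, from cell import * gives the robot as it stands. The module is installed in compiled form; this text tells all that it offers.
- The arm moves only by the shell command python3 -m handwheel 'ROWS' [FORCE]. ROWS is JSON, a list of rows, each a list of 3 entries, a list of its own where there are three numbers: the shift along the tool's x, y, z in cm, then the turn, a rotation vector about the tool's x, y, z in degrees, then the opening, from 0 (shut) to 1 (fully open). A call has 1 to 20 rows; each row shifts and turns the commanded pose from where the row before left it, along the tool's axes as they then stand; what a row does not reach is not made up. A row lasts 1/12 s, in which the tool goes at most 41.7 mm and 7.16 degrees, less where a joint would pass 70% of its speed; a pose out of reach is approached as far as the arm can. A call with a gripper value outside its range is refused whole. The fingers move at their own pace and stop on an object; FORCE is the grip in N (left out, the last holds). Time passes only in rows, so rows that do not move let the fingers close. It gives the time, the measured TCP pose, the force, the opening and the grip force at its end, in the units of the state.
- get_state(): the state, without advancing time (a new reading comes with each control period).
- grab_frame(name): name is "scene" or "side" or "wrist"; returns the picture (400x640x3 uint8, blue, green, red); there is no depth.
- get_calibration(name): a dict with "fx", "fy", "cx", "cy" (pixels), "dist_coeffs" ([k1, k2, p1, p2, k3] as OpenCV has them; the pictures are not rectified), "xyz" and "attitude" of the camera in the world. Camera axes: x right, y down, z forward; pixel columns grow to the right and rows downward; lengths in m; the calibration is good to about 2 mm. A picture is of the moment at which its call begins: read the wrist's pose just before it. get_calibration takes no time and is no camera call; for the wrist camera it gives the pose at the moment of the call.
- close_job(): hands the job in; it is judged then, once.
The state is a dict: "time_s": time; "joints": joint angles; "dq": joint speeds; "tau": joint torques, N m; "tool_pos": TCP position; "tcp_rot": TCP orientation; "wrist_force": force on the tool from outside, world axes, zero at the start; "ft_torque": the same for the moment, N m; "width": finger opening in m; "finger_force": force on a finger pad.
Only numpy, scipy, OpenCV 4.12 (cv2) and the standard library are available. Lean on these libraries where they do the work, as an engineer would, in place of code of your own. Each camera call takes 0.05 s, during which the arm holds its last target. There are 200 camera calls.

### The job

Pack up after the brake job: stack every brake pad (there are two to four) on the two pins of the red carrier, friction side up, each lying flat with both of its holes over the pins. When all the pads are on, hang the yellow cover plate on the same two pins, knob up and flat on the topmost pad. Also, at any moment you like, slide the orange-handled wear gauge nose first, fully home into the blue case, and do not knock over or shove away the other things on the bench.

Things in the scene. Friction and masses are not known exactly. Their poses are not given: they have to be found in the camera images.
- carrier: red carrier fixed to the bench: deck 40 (x) x 150 (y) mm, 12 mm high; two upright steel pins at y = +55, -55 mm, 12 mm thick, rising to 86 mm above the bench, the last 12 mm tapered to a 4 mm tip. Origin: centre of underside; z up. Plates go on with their y along its y (either way round), with 1.5 mm play about each pin; stacked pads' undersides come at 12, 26, 40, 54 mm
- case: blue case with a clear top fixed to the bench: sleeve 100 (x) x 50 (y) x 27 mm, closed at +x, open at -x, where a mouth flares out to x = -66 mm, 47 mm wide outermost. The slot is 33 mm wide, 16 mm high, its floor 6 mm above the bench, from x = -50 mm to the end wall at x = +44 mm. Origin: centre of underside; z up. The gauge goes in level along +x
- case_stop (a point): inner end wall of the case's slot, at floor height: x = 44, y = 0, z = 6 mm in the case's frame; axes as the case
- pad0: brake pad, may be absent (None): dark steel plate 140 (y) x 48 (x) x 6 mm with a black friction block 78 (y) x 48 (x) x 8 mm on its middle: 14 mm thick there, sides flush to grip across x. Two through holes 15 mm across at y = +55, -55 mm. Half a turn about z changes nothing. Origin: centre of underside; z up through the friction block. About 0.35 kg; starts flat, friction side up
- pad1: brake pad, may be absent (None): dark steel plate 140 (y) x 48 (x) x 6 mm with a black friction block 78 (y) x 48 (x) x 8 mm on its middle: 14 mm thick there, sides flush to grip across x. Two through holes 15 mm across at y = +55, -55 mm. Half a turn about z changes nothing. Origin: centre of underside; z up through the friction block. About 0.35 kg; starts flat, friction side up
- pad2: brake pad, may be absent (None): dark steel plate 140 (y) x 48 (x) x 6 mm with a black friction block 78 (y) x 48 (x) x 8 mm on its middle: 14 mm thick there, sides flush to grip across x. Two through holes 15 mm across at y = +55, -55 mm. Half a turn about z changes nothing. Origin: centre of underside; z up through the friction block. About 0.35 kg; starts flat, friction side up
- pad3: brake pad, may be absent (None): dark steel plate 140 (y) x 48 (x) x 6 mm with a black friction block 78 (y) x 48 (x) x 8 mm on its middle: 14 mm thick there, sides flush to grip across x. Two through holes 15 mm across at y = +55, -55 mm. Half a turn about z changes nothing. Origin: centre of underside; z up through the friction block. About 0.35 kg; starts flat, friction side up
- cover: yellow cover plate, 140 mm (y) by 48 mm (x), 6 mm thick, two through holes about 15 mm across at y = +55 and -55 mm, with a black round knob 28 mm across on the middle of its top, from 6 to 40 mm above its underside, to grip. Origin: centre of the underside, z up through the knob. About 0.35 kg
- gauge: wear gauge: aluminium bar 150 mm long (x from -75 to +75), 30 wide, 12 thick, the last 8 mm of the nose (+x) slimmer; upright orange handle 30 (x) x 16 (y) mm centred at x = -58 mm, 12 to 48 mm above the underside: grip it across y. When home it stands about 56 mm out of the slot, handle outside. Origin: centre of underside, z up. 0.16 kg
- gauge_nose (a point): tip of the gauge's nose, at underside height: x = 75 mm in the gauge's frame; axes as the gauge
- socket_a: steel socket standing on the bench, 28 mm across, 36 mm high, a bystander; origin under its centre
- socket_b: steel socket standing on the bench, 26 mm across, 34 mm high, a bystander; origin under its centre
- socket_c: steel socket standing on the bench, 34 mm across, 40 mm high, a bystander; origin under its centre
- wrench: spanner 180 mm long lying on the bench, a bystander
- thread_glue: small bottle with red cap, 44 mm across, 110 mm high, a bystander; origin under its centre
- cup: paper cup with black lid, 80 mm across, 110 mm high, a bystander; origin under its centre
- driver: screwdriver 200 mm long lying on the bench, a bystander
Mind the look-alikes: they are no part of the job. What is shaped like the pad3 but purple is not meant.

How it is judged:
On the way, in this order (a step that is already met when the one before it is completed fails the run):
1. every pad present lies flat on the carrier with both holes over the pins, let go (horizontal distance between each of pad0, pad1, pad2, pad3 and carrier below 0.005 m and angle between the y axis of each of pad0, pad1, pad2, pad3 and the y axis of carrier, either way round below 0.07 rad and angle between each of pad0, pad1, pad2, pad3's own z axis and vertical below 0.06 rad and z of pad0 in the frame of carrier between 0.009 and 0.058 m and contact force between the fingers and pad0 below 0.1 N and linear speed of each of pad0, pad1, pad2, pad3 below 0.05 m/s and z of pad1 in the frame of carrier between 0.009 and 0.058 m and contact force between the fingers and pad1 below 0.1 N and z of pad2 in the frame of carrier between 0.009 and 0.058 m and contact force between the fingers and pad2 below 0.1 N and z of pad3 in the frame of carrier between 0.009 and 0.058 m and contact force between the fingers and pad3 below 0.1 N), for 0.2 s.
2. the cover plate hangs on both pins, flat on top of the pads (horizontal distance between cover and carrier below 0.005 m and angle between the y axis of cover and the y axis of carrier, either way round below 0.07 rad and angle between cover's own z axis and vertical below 0.06 rad and z of cover in the frame of carrier between 0.009 and 0.072 m and linear speed of cover below 0.05 m/s and z of cover in the frame of pad0 above 0.011 m and z of cover in the frame of pad1 above 0.011 m and z of cover in the frame of pad2 above 0.011 m and z of cover in the frame of pad3 above 0.011 m and (contact force between cover and pad0 above 0.3 N or contact force between cover and pad1 above 0.3 N or contact force between cover and pad2 above 0.3 N or contact force between cover and pad3 above 0.3 N)), for 0.2 s.
At the end, for the whole second after the job is handed in: All pads present, and the cover above them resting on one, are on the carrier's pins (centred within 5 mm, in line within 0.07 rad, level within 0.06 rad, right way up); the gauge's nose is within 6 mm of the case's end wall; all at rest and let go (all of step 1 and all of step 2 and x of gauge_nose in the frame of case_stop between -0.006 and 0.004 m and y of gauge_nose in the frame of case_stop between -0.005 and 0.005 m and z of gauge_nose in the frame of case_stop between -0.004 and 0.008 m and angle between the x axis of gauge and the x axis of case, either way round below 0.1 rad and angle between gauge's own z axis and vertical below 0.1 rad and linear speed of gauge below 0.03 m/s); the robot touches nothing.
It fails at once if a standing bystander is knocked over (angle between any of socket_a, socket_b, socket_c, thread_glue, cup's own z axis and vertical above 0.6 rad).
It fails at once if a bystander is shoved more than 7 cm (distance of any of socket_a, socket_b, socket_c, wrench, thread_glue, cup, driver from where it was at the start of the episode above 0.07 m).
Of pad0, pad1, pad2, pad3 only 2 to 4 are there at a start; the rules pass over those that are not, and their reading is None.
At some moment in a run one of pad0, pad1, pad2, pad3, cover may be knocked a few centimetres aside while the robot is not near it.
It also fails if it takes over 210 s, if anything falls off the work surface, if the arm or the gripper's body presses on something with over 40 N, if the wrist force passes 120 N, or if a joint passes its speed limit or range.

## Working session

There is one attempt and no reset: what is moved stays moved. The work goes in short steps, Python scripts to look and compute and a shell command to move; the robot and the scene stay as the last step left them, time stands still between calls to the robot, and variables do not carry over. Pictures are saved under pics/ and viewed, at most 14 in all, crops included, and the job is handed in when it is done.

```bash
mkdir -p pics; python3 - <<'E'
from cell import *
import cv2
s=get_state(); print({k:(s[k]) for k in ('time_s','tool_pos','tcp_rot','width','wrist_force')})
for n in ('scene','side','wrist'):
    c=get_calibration(n); print(n,c)
    cv2.imwrite(f'pics/{n}0.png',grab_frame(n))
try: print(grasp_offset)
except Exception as e: print(e)
E
```

```text
{'time_s': 0.0, 'tool_pos': array([ 0.14535452, -0.6075035 ,  0.23070408]), 'tcp_rot': array([-3.11876471e+00, -3.67875674e-01,  7.37323911e-05]), 'width': 0.0853314681514524, 'wrist_force': array([ 1.35904548,  0.6607766 , -0.91040837])}
scene {'fx': 377.72318901358557, 'fy': 377.72318901358557, 'cx': 321.9329631565795, 'cy': 199.3667285776078, 'dist_coeffs': array([-0.05821765,  0.        ,  0.        ,  0.        ,  0.        ]), 'xyz': array([1.24492641, 0.18102526, 0.76367615]), 'attitude': array([-1.4959952 , -2.01452122,  0.88773438])}
side {'fx': 418.545646890659, 'fy': 418.545646890659, 'cx': 322.9018574252381, 'cy': 194.85698182116656, 'dist_coeffs': array([0.01998163, 0.        , 0.        , 0.        , 0.        ]), 'xyz': array([0.37073135, 1.06345913, 0.80683865]), 'attitude': array([-0.18655848,  2.72158604, -1.44747592])}
wrist {'fx': 345.9470316727221, 'fy': 345.9470316727221, 'cx': 314.5129444701665, 'cy': 203.22028806173032, 'dist_coeffs': array([-0.05683279,  0.        ,  0.        ,  0.        ,  0.        ]), 'xyz': array([ 0.21467012, -0.591115  ,  0.37375311]), 'attitude': array([ 2.28467109, -1.79938161, -0.25797789])}
0.0187
```

View pics/scene0.png

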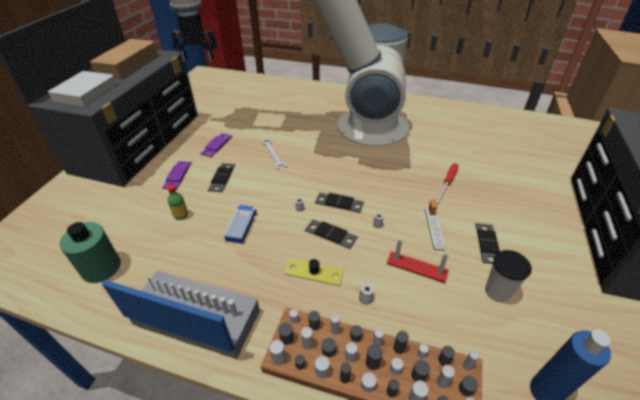

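View pics/side0.png

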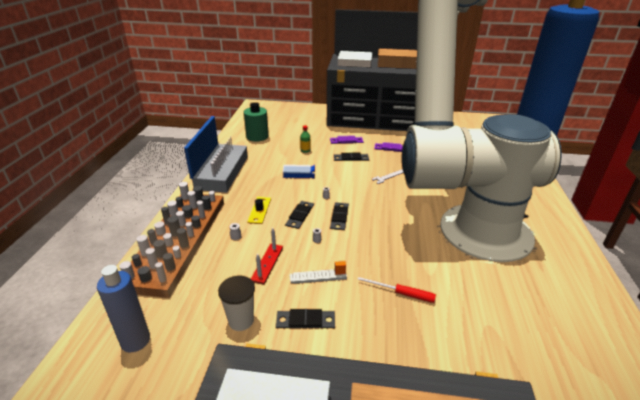

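```bash
cat > h.py <<'E'
from cell import *
import cv2, numpy as np, json
from scipy.spatial.transform import Rotation as R
def ray(c,px):
    K=np.array([[c['fx'],0,c['cx']],[0,c['fy'],c['cy']],[0,0,1]])
    u=cv2.undistortPoints(np.array(px,float).reshape(-1,1,2),K,c['dist_coeffs']).reshape(-1,2)
    return np.c_[u,np.ones(len(u))]@R.from_rotvec(c['attitude']).as_matrix().T
def plane(c,px,z):
    d=ray(c,px); o=c['xyz']; return o+d*((z-o[2])/d[:,2])[:,None]
def proj(c,P):
    K=np.array([[c['fx'],0,c['cx']],[0,c['fy'],c['cy']],[0,0,1]])
    r=R.from_rotvec(c['attitude']).inv()
    return cv2.projectPoints(np.atleast_2d(P).astype(float),r.as_rotvec(),-r.apply(c['xyz']),K,c['dist_coeffs'])[0].reshape(-1,2)
def go(xyz,yaw=None):
    """print what to move, from the measured TCP: shift in tool axes (cm) and turn about tool z (deg).
    yaw = wanted world angle (deg) of tool y (closing line), mod 180"""
    s=get_state(); M=R.from_rotvec(s['tcp_rot']).as_matrix()
    d=M.T@(np.array(xyz)-s['tool_pos'])*100
    w=np.degrees(np.arctan2(M[1,1],M[0,1]))
    t=None
    if yaw is not None:
        t=-((yaw-w+90)%180-90)
    q=np.array(xyz)-s['tool_pos']
    print('shift cm',d.round(2),'turn z deg',t,'yaw now',w.round(1),'j6',s['joints'][5].round(2),'tilt',M[:,2].round(3))
E
python3 - <<'E'
from h import *
c=get_calibration('scene'); d=get_calibration('side')
P={'padA':((222,177),(352,156),.014),'padB':((340,202),(340,215),.014),'padC':((331,233),(300,214),.014),'padD':((487,243),(306,318),.014),'cover':((314,272),(259,212),.006),'carrier':((418,267),(267,263),.012),'case':((240,222),(298,171),.02),'gaugeh':((433,207),(341,267),.04),'soca':((299,203),(326,192),.02),'socb':((378,220),(317,235),.02),'socc':((367,293),(235,231),.02),'glue':((177,208),(305,145),.05),'cup':((508,280),(238,305),.05),'drv':((447,180),(398,290),.01),'pur1':((217,145),(390,147),.01),'pur2':((177,175),(346,140),.01)}
for k,(a,b,z) in P.items(): print(k,plane(c,[a],z)[0,:2].round(3),plane(d,[b],z)[0,:2].round(3))
E
```

```text
padA [ 0.457 -0.391] [ 0.44  -0.389]
padB [ 0.462 -0.005] [0.449 0.003]
padC [0.586 0.003] [0.575 0.016]
padD [0.504 0.406] [0.489 0.418]
cover [ 0.716 -0.004] [0.709 0.014]
carrier [0.632 0.239] [0.625 0.247]
case [ 0.625 -0.246] [ 0.627 -0.235]
gaugeh [0.435 0.254] [0.422 0.263]
soca [ 0.506 -0.116] [ 0.508 -0.112]
socb [0.509 0.115] [0.506 0.119]
socc [0.747 0.134] [0.749 0.135]
glue [ 0.652 -0.42 ] [ 0.626 -0.385]
cup [0.643 0.44 ] [0.646 0.432]
drv [0.264 0.289] [0.272 0.294]
pur1 [ 0.297 -0.497] [ 0.292 -0.496]
pur2 [ 0.485 -0.539] [ 0.476 -0.533]
```

View pics/wrist0.png

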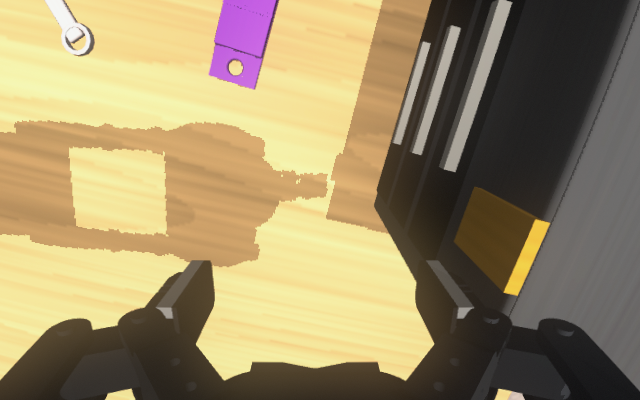

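```bash
python3 - <<'E'
from h import *
c=get_calibration('wrist'); s=get_state()
M=R.from_rotvec(s['tcp_rot']).as_matrix(); C=R.from_rotvec(c['attitude']).as_matrix()
print('cam in tool',M.T@(c['xyz']-s['tool_pos'])); print((M.T@C).round(3))
print(plane(c,[(320,200),(320,0),(0,200),(640,200),(320,260)],0)-s['tool_pos'])
go((0.37,-0.37,0.25),90)
E
```

```text
cam in tool [ 7.12525021e-02 -1.03638568e-05 -1.42981072e-01]
[[ 0.002 -0.96  -0.28 ]
 [ 1.     0.002  0.001]
 [-0.    -0.28   0.96 ]]
[[-0.03159591 -0.01390794 -0.23084633]
 [ 0.16583836  0.03447315 -0.23084633]
 [-0.12021816  0.35449699 -0.23084633]
 [ 0.05787618 -0.38399427 -0.23084633]
 [-0.10325944 -0.03152025 -0.23084633]]
shift cm [ 27.38 -17.88  -1.9 ] turn z deg 13.451679666385644 yaw now -76.5 j6 -0.1 tilt [-0.     0.001 -1.   ]
```

```bash
python3 -m handwheel '[[[2.7,-1.8,-0.2],[0,0,0],1],[[2.7,-1.8,-0.2],[0,0,0],1],[[2.7,-1.8,-0.2],[0,0,0],1],[[2.7,-1.8,-0.2],[0,0,0],1],[[2.7,-1.8,-0.2],[0,0,0],1],[[2.7,-1.8,-0.2],[0,0,0],1],[[2.7,-1.8,-0.2],[0,0,0],1],[[2.7,-1.8,-0.2],[0,0,0],1],[[2.7,-1.8,-0.2],[0,0,0],1],[[2.7,-1.8,-0.2],[0,0,0],1],[[0,0,0],[0,0,6.7],1],[[0,0,0],[0,0,6.7],1],[[0,0,0],[0,0,0],1],[[0,0,0],[0,0,0],1]]'
python3 - <<'E'
from h import *
s=get_state(); c=get_calibration('wrist'); f=grab_frame('wrist'); cv2.imwrite('pics/w1.png',f); json.dump({k:np.array(v).tolist() for k,v in c.items()},open('pics/w1.json','w')); print(s['tool_pos'],s['time_s'])
E
```

```text
time_s: 1.32
tool_pos: [0.3661, -0.3699, 0.2512]
tcp_rot: [-3.141, -0.007, 0.0]
wrist_force: [-0.1, 0.2, 0.3]
width: 0.0855
finger_force: 0.0
[ 0.36605962 -0.36990211  0.25118167] 1.3167
```

View pics/w1.png

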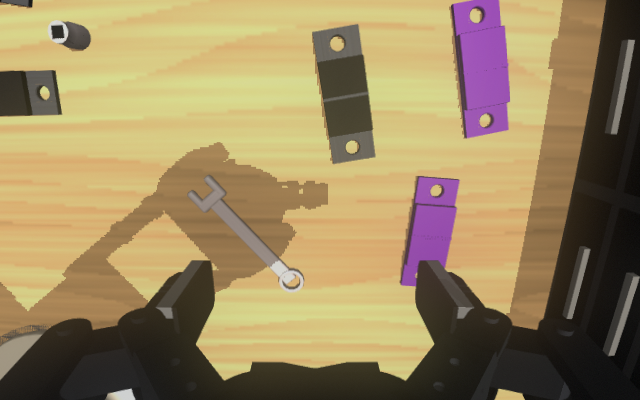

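```bash
cat >> h.py <<'E'
def snap(name,cam='wrist'):
    c=get_calibration(cam); f=grab_frame(cam); cv2.imwrite(f'pics/{name}.png',f); return c,f
def holes(mask,lo=40,hi=1500):
    cs,hr=cv2.findContours(mask,cv2.RETR_CCOMP,cv2.CHAIN_APPROX_NONE)
    out=[]
    for q,k in zip(cs,hr[0]):
        if k[3]>=0 and lo<cv2.contourArea(q)<hi:
            m=cv2.moments(q); out.append((m['m10']/m['m00'],m['m01']/m['m00']))
    return np.array(out).reshape(-1,2)
def darkmask(f):
    f=f.astype(int); return ((f.max(2)<115)&(f.max(2)-f.min(2)<35)).astype(np.uint8)*255
def pairs(c,px,z,tol=.005):
    if len(px)<2: return []
    P=plane(c,px,z); r=[]
    for i in range(len(P)):
        for j in range(i):
            v=P[i]-P[j]
            if abs(np.linalg.norm(v)-.11)<tol:
                r.append((((P[i]+P[j])/2)[:2].round(4),round(float(np.degrees(np.arctan2(v[1],v[0])))%180,1),round(float(np.linalg.norm(v)),4),px[i].round(),px[j].round()))
    return r
E
python3 - <<'E'
from h import *
f=cv2.imread('pics/w1.png'); c={k:np.array(v) for k,v in json.load(open('pics/w1.json')).items()}
for p in pairs(c,np.array([(338,43),(352,147)]),.006,.02): print(p)
for p in pairs(c,holes(darkmask(f)),.006): print(p)
m=get_state(); print(m['tool_pos'])
p=pairs(c,np.array([(338,43),(352,147)]),.006,.02)[0]; go((*p[0],.15),p[1]+90)
E
```

```text
(array([ 0.4439, -0.4027]), 9.5, 0.1097, array([352, 147]), array([338,  43]))
(array([ 0.444 , -0.4018]), 10.1, 0.1088, array([337.,  44.]), array([352., 146.]))
[ 0.36594262 -0.37006897  0.25115978]
shift cm [ 7.78  3.3  10.11] turn z deg -9.213236306725719 yaw now -89.7 j6 0.66 tilt [-0.  0. -1.]
```

```bash
python3 -m handwheel '[[[2.6,1.1,3.4],[0,0,0],1],[[2.6,1.1,3.4],[0,0,0],1],[[2.6,1.1,3.4],[0,0,0],1],[[0,0,0],[0,0,-4.8],1],[[0,0,0],[0,0,-4.8],1],[[0,0,0],[0,0,0],1],[[0,0,0],[0,0,0],1]]'
python3 - <<'E'
from h import *
c,f=snap('w2')
for p in pairs(c,holes(darkmask(f)),.003,.01): print(p); go((*p[0],0.0),p[1]+90)
E
```

```text
time_s: 1.95
tool_pos: [0.4394, -0.4013, 0.155]
tcp_rot: [-3.13, -0.263, 0.0]
wrist_force: [0.3, 0.4, -0.2]
width: 0.0856
finger_force: 0.0
(array([ 0.3633, -0.4589]), 60.3, 0.1084, array([317., 240.]), array([402., 305.]))
shift cm [-8.47  4.41 15.54] turn z deg -50.750422061396534 yaw now -80.5 j6 0.56 tilt [ 0. -0. -1.]
(array([ 0.4443, -0.4022]), 10.1, 0.1099, array([316., 117.]), array([317., 240.]))
shift cm [ 0.46  0.16 15.54] turn z deg -0.550422061396489 yaw now -80.5 j6 0.56 tilt [ 0. -0. -1.]
```

```bash
python3 -m handwheel '[[[0.46,0.16,3],[0,0,-0.5],1],[[0,0,3],[0,0,0],1],[[0,0,3],[0,0,0],1],[[0,0,2.5],[0,0,0],1],[[0,0,2],[0,0,0],1],[[0,0,1],[0,0,0],1],[[0,0,0.8],[0,0,0],1],[[0,0,0],[0,0,0],1],[[0,0,0],[0,0,0],0],[[0,0,0],[0,0,0],0],[[0,0,0],[0,0,0],0],[[0,0,0],[0,0,0],0],[[0,0,0],[0,0,0],0],[[0,0,0],[0,0,0],0]]' 80
```

```text
time_s: 3.17
tool_pos: [0.4449, -0.4023, 0.0037]
tcp_rot: [3.128, 0.278, 0.002]
wrist_force: [-3.2, 2.8, 16.4]
width: 0.0454
finger_force: 84.1
```

```bash
python3 -m handwheel '[[[0,0,-1],[0,0,0],0],[[0,0,-3],[0,0,0],0],[[0,0,-4],[0,0,0],0],[[0,0,-4],[0,0,0],0],[[0,0,-4],[0,0,0],0],[[0,0,-4],[0,0,0],0],[[0.6,-2,0],[0,0,0],0],[[1.2,-3.8,0],[0,0,0],0],[[1.2,-3.8,0],[0,0,0],0],[[1.2,-3.8,0],[0,0,0],0],[[1.2,-3.8,0],[0,0,0],0],[[1.2,-3.8,0],[0,0,0],0],[[1.2,-3.8,0],[0,0,0],0],[[1.2,-3.8,0],[0,0,0],0],[[1.2,-3.8,0],[0,0,0],0],[[1.2,-3.8,0],[0,0,0],0],[[1.2,-3.8,0],[0,0,0],0],[[1.2,-3.8,0],[0,0,0],0],[[1.2,-3.8,0],[0,0,0],0],[[1.2,-3.8,0],[0,0,0],0]]'
python3 -m handwheel '[[[1.2,-3.8,0],[0,0,0],0],[[1.2,-3.8,0],[0,0,0],0],[[0.6,-2,0],[0,0,0],0],[[0,0,0],[0,0,-5],0],[[0,0,0],[0,0,-7],0],[[0,0,0],[0,0,-7],0],[[0,0,0],[0,0,-7],0],[[0,0,0],[0,0,-7],0],[[0,0,0],[0,0,-7],0],[[0,0,0],[0,0,-7],0],[[0,0,0],[0,0,-7],0],[[0,0,0],[0,0,-7],0],[[0,0,0],[0,0,-7],0],[[0,0,0],[0,0,-7],0],[[0,0,0],[0,0,-5],0],[[0,0,0],[0,0,0],0],[[0,0,0],[0,0,0],0]]'
python3 - <<'E'
from h import *
c,f=snap('w3'); json.dump({k:np.array(v).tolist() for k,v in c.items()},open('pics/w3.json','w')); go((.53,.24,.2),0)
E
```

```text
time_s: 4.83
tool_pos: [0.5129, 0.1347, 0.2029]
tcp_rot: [3.129, 0.278, 0.001]
wrist_force: [1.0, -1.0, -3.9]
width: 0.0455
finger_force: 87.8
time_s: 6.25
tool_pos: [0.5258, 0.2324, 0.2026]
tcp_rot: [2.222, 2.221, 0.0]
wrist_force: [-0.6, -0.8, -4.1]
width: 0.0452
finger_force: 87.8
shift cm [0.76 0.42 0.25] turn z deg -0.04745500339683417 yaw now -0.0 j6 0.31 tilt [ 0.  0. -1.]
```

View pics/w3.png

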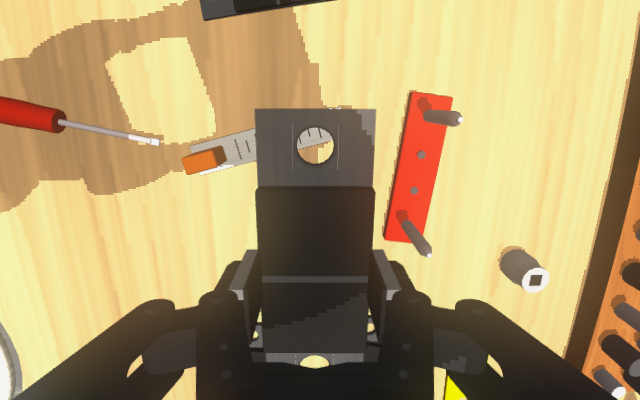

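```bash
python3 - <<'E'
from h import *
f=cv2.imread('pics/w3.png'); c={k:np.array(v) for k,v in json.load(open('pics/w3.json')).items()}
t=get_state()['tool_pos']
P=plane(c,[(462,119),(429,255)],.086); v=P[0]-P[1]; print(P,np.linalg.norm(v),np.degrees(np.arctan2(v[1],v[0])),P.mean(0))
g=f[100:260,400:480].astype(int)
H=plane(c,[(315,145.5),(315,361)],t[2]-.0007); print(H-t,np.linalg.norm(H[0]-H[1]),H.mean(0)-t)
r=cv2.inRange(f,(0,0,150),(90,90,255)); r[:90]=0; r[250:]=0; r[:,:380]=0
q=max(cv2.findContours(r,0,2)[0],key=cv2.contourArea); rr=cv2.minAreaRect(q); print(rr); b=plane(c,cv2.boxPoints(rr),.012); print(b,b.mean(0))
cv2.imwrite('pics/w3c.png',cv2.resize(f[80:280,370:490],None,fx=3,fy=3,interpolation=0))
E
```

```text
[[0.63503115 0.2928346  0.086     ]
 [0.62042365 0.18346589 0.086     ]] 0.11033989978793225 82.39248934474844 [0.6277274  0.23815024 0.086     ]
[[ 0.00029684  0.0540538  -0.0007    ]
 [ 0.00047805 -0.05406264 -0.0007    ]] 0.10811658827644455 [ 3.87445532e-04 -4.42148178e-06 -7.00000000e-04]
((417.15386962890625, 168.2307586669922), (40.39991760253906, 151.40164184570312), 11.309932708740234)
[[0.59672946 0.16812166 0.012     ]
 [0.61641607 0.31551914 0.012     ]
 [0.65436455 0.30891268 0.012     ]
 [0.63909532 0.15908926 0.012     ]] [0.62665135 0.23791069 0.012     ]
```

View pics/w3c.png

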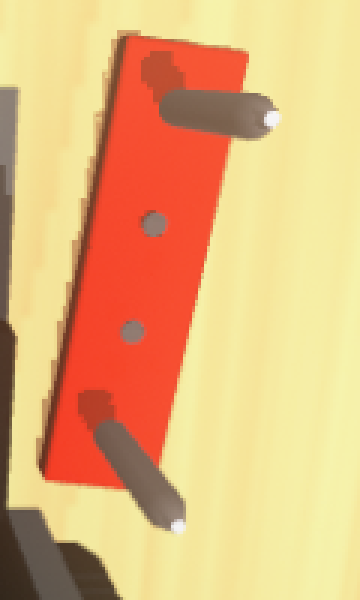

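```bash
python3 - <<'E'
from h import *
go((.6266,.238,.11),-7.3)
E
```

```text
shift cm [ 0.56 10.08  9.25] turn z deg 7.252544996603163 yaw now -0.0 j6 0.31 tilt [ 0.  0. -1.]
```

```bash
python3 -m handwheel '[[[0.1,2.5,0],[0,0,0],0],[[0.2,2.6,0],[0,0,0],0],[[0.2,2.5,1],[0,0,0],0],[[0.06,2.48,2],[0,0,0],0],[[0,0,3],[0,0,3.65],0],[[0,0,2.2],[0,0,3.6],0],[[0,0,0.5],[0,0,0],0],[[0,0,0],[0,0,0],0],[[0,0,0],[0,0,0],0],[[0,0,0],[0,0,0],0]]'
python3 - <<'E'
from h import *
c,f=snap('w4'); go((.6266,.238,.11),-7.3); cv2.imwrite('pics/w4c.png',np.hstack([cv2.resize(f[95:195,265:365],None,fx=4,fy=4),cv2.resize(f[310:400,265:365],(400,360))[:400].copy() if 0 else cv2.resize(f[300:400,265:365],None,fx=4,fy=4)]))
E
```

```text
time_s: 7.13
tool_pos: [0.6276, 0.2387, 0.1171]
tcp_rot: [2.353, 2.08, 0.004]
wrist_force: [0.3, 0.6, -3.8]
width: 0.0452
finger_force: 87.8
shift cm [-0.08 -0.09  0.71] turn z deg 0.24964275234802358 yaw now -7.1 j6 0.4 tilt [ 0.003  0.001 -1.   ]
```

View pics/w4c.png

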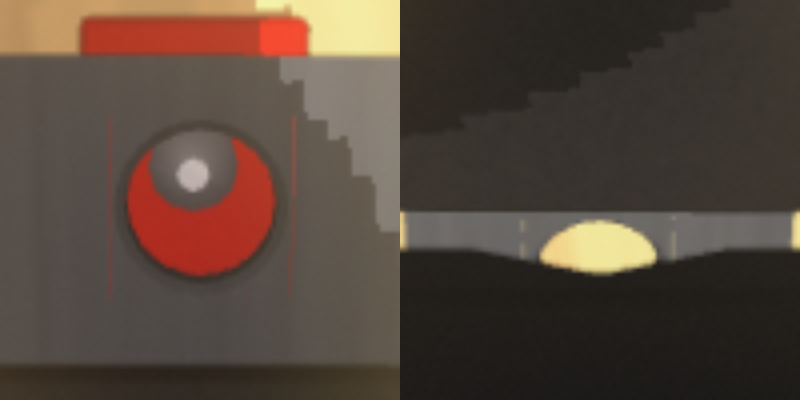

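```bash
python3 - <<'E'
from h import *
c=get_calibration('wrist'); t=get_state()
M=R.from_rotvec(t['tcp_rot']).as_matrix(); t=t['tool_pos']
a=plane(c,[(313.25,138.5)],.086); b=plane(c,[(315.25,145.5)],t[2]-.003)
print(a,b,'tip-hole mm tool',((a-b)@M*1000).round(2))
E
```

```text
[[0.63378342 0.29230114 0.086     ]] [[0.63461504 0.29203298 0.11405332]] tip-hole mm tool [[ 0.13 -0.93 28.05]]
```

```bash
python3 -m handwheel '[[[-0.03,-0.09,0.5],[0,0,0.25],0],[[0,0,0.5],[0,0,0],0],[[0,0,0.5],[0,0,0],0],[[0,0,0.5],[0,0,0],0],[[0,0,0.5],[0,0,0],0],[[0,0,0.5],[0,0,0],0],[[0,0,0.5],[0,0,0],0],[[0,0,0.5],[0,0,0],0],[[0,0,0.5],[0,0,0],0],[[0,0,0.5],[0,0,0],0]]'
python3 -c "
from h import *
go((.6266,.238,.017),-7.3)"
```

```text
time_s: 8.02
tool_pos: [0.6258, 0.2381, 0.0645]
tcp_rot: [-2.359, -2.075, 0.0]
wrist_force: [-1.5, 0.2, -4.5]
width: 0.0455
finger_force: 87.9
shift cm [-0.    0.08  4.75] turn z deg -0.04609486404933705 yaw now -7.3 j6 0.4 tilt [-0. -0. -1.]
```

Both pins engaged with negligible force; keep going down.

```bash
python3 -m handwheel '[[[0,0.04,0.7],[0,0,0],0],[[0,0.02,0.7],[0,0,0],0],[[0,0,0.7],[0,0,0],0],[[0,0,0.7],[0,0,0],0],[[0,0,0.6],[0,0,0],0],[[0,0,0.5],[0,0,0],0],[[0,0,0.4],[0,0,0],0],[[0,0,0.2],[0,0,0],0],[[0,0,0],[0,0,0],0],[[0,0,0],[0,0,0],0]]'

```

```text
time_s: 8.85
tool_pos: [0.6265, 0.2381, 0.0202]
tcp_rot: [2.359, 2.074, 0.0]
wrist_force: [0.2, 0.8, -3.6]
width: 0.0455
finger_force: 87.9
```

```bash
python3 -m handwheel '[[[0,0,0.2],[0,0,0],0],[[0,0,0.2],[0,0,0],0],[[0,0,0],[0,0,0],0],[[0,0,0],[0,0,0],0.7],[[0,0,0],[0,0,0],0.7],[[0,0,0],[0,0,0],0.7],[[0,0,0],[0,0,0],0.7],[[0,0,-2],[0,0,0],0.7],[[0,0,-3],[0,0,0],0.7],[[0,0,-4],[0,0,0],0.7],[[0,0,-4],[0,0,0],0.7],[[0,0,-4],[0,0,0],0.7],[[0,0,-2],[0,0,0],0.7],[[0,0,0],[0,0,0],0.7],[[0,0,0],[0,0,0],0.7]]'
python3 - <<'E'
from h import *
c,f=snap('w5'); cv2.imwrite('pics/w5.png',f)
for p in pairs(c,holes(darkmask(f)),.003,.006): print(p)
for n in('scene','side'): snap(n+'1',n)
go((.504,.406,.21),90)
E
```

```text
time_s: 10.1
tool_pos: [0.627, 0.2382, 0.2077]
tcp_rot: [2.358, 2.074, 0.004]
wrist_force: [0.5, -0.6, -0.2]
width: 0.0597
finger_force: 0.0
(array([0.5426, 0.082 ]), 148.5, 0.1083, array([215., 298.]), array([302., 331.]))
shift cm [ 15.12 -14.22  -0.51] turn z deg 82.64937336504511 yaw now -7.4 j6 0.4 tilt [-0.002 -0.001 -1.   ]
```

View pics/w5.png

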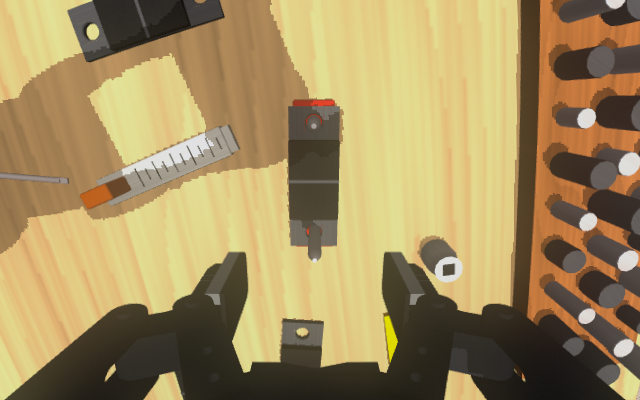

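```bash
python3 - <<'E'
from h import *
c=get_calibration('wrist')
P=plane(c,[(93,32),(201,-1)],.003); v=P[1]-P[0]; print(P,np.linalg.norm(v),np.degrees(np.arctan2(v[1],v[0])))
m=P.mean(0); go((m[0]+.0,m[1],.2),np.degrees(np.arctan2(v[1],v[0]))+90)
E
```

```text
[[0.43623917 0.40122205 0.003     ]
 [0.54406253 0.41284231 0.003     ]] 0.10844771120746331 6.151100587562874
shift cm [ 15.04 -15.61   0.5 ] turn z deg 76.49827277748224 yaw now -7.4 j6 0.4 tilt [-0.002 -0.001 -1.   ]
```

```bash
python3 -m handwheel '[[[2.15,-2.23,0.7],[0,0,0],1],[[2.15,-2.23,0.7],[0,0,0],1],[[2.15,-2.23,0.7],[0,0,0],1],[[2.15,-2.23,0.7],[0,0,0],1],[[2.15,-2.23,0.7],[0,0,0],1],[[2.15,-2.23,0.7],[0,0,0],1],[[2.15,-2.23,0.7],[0,0,0],1],[[0,0,0],[0,0,6.95],1],[[0,0,0],[0,0,6.95],1],[[0,0,0],[0,0,6.95],1],[[0,0,0],[0,0,6.95],1],[[0,0,0],[0,0,6.95],1],[[0,0,0],[0,0,6.95],1],[[0,0,0],[0,0,6.95],1],[[0,0,0],[0,0,6.95],1],[[0,0,0],[0,0,6.95],1],[[0,0,0],[0,0,6.95],1],[[0,0,0],[0,0,6.95],1],[[0,0,0],[0,0,0],1],[[0,0,0],[0,0,0],1]]'
python3 - <<'E'
from h import *
c,f=snap('w6')
for p in pairs(c,holes(darkmask(f)),.003,.006): print(p); go((*p[0],0.0),p[1]+90)
E
```

```text
time_s: 11.92
tool_pos: [0.4904, 0.407, 0.1561]
tcp_rot: [3.136, 0.176, -0.002]
wrist_force: [-0.3, 0.2, -0.9]
width: 0.0851
finger_force: 0.0
(array([0.4913, 0.4109]), 7.9, 0.1099, array([308., 121.]), array([312., 243.]))
shift cm [ 0.14 -0.38 15.63] turn z deg -1.4305666328600637 yaw now -83.5 j6 2.06 tilt [-0.001 -0.001 -1.   ]
```

```bash
python3 -m handwheel '[[[0.14,-0.38,3],[0,0,-1.4],1],[[0,0,3],[0,0,0],1],[[0,0,3],[0,0,0],1],[[0,0,2.5],[0,0,0],1],[[0,0,2],[0,0,0],1],[[0,0,1],[0,0,0],1],[[0,0,0.7],[0,0,0],1],[[0,0,0],[0,0,0],1],[[0,0,0],[0,0,0],0],[[0,0,0],[0,0,0],0],[[0,0,0],[0,0,0],0],[[0,0,0],[0,0,0],0],[[0,0,0],[0,0,0],0],[[0,0,0],[0,0,0],0]]'
python3 -m handwheel '[[[0,0,-1],[0,0,0],0],[[0,0,-3],[0,0,0],0],[[0,0,-4],[0,0,0],0],[[0,0,-4],[0,0,0],0],[[0,0,-4],[0,0,0],0],[[0,0,-2],[0,0,0],0],[[0,0,0],[0,0,0],0]]'
python3 -c "
from h import *
go((.6266,.238,.13),-7.3)"
```

```text
time_s: 13.13
tool_pos: [0.4924, 0.4116, 0.0069]
tcp_rot: [-3.134, -0.209, -0.003]
wrist_force: [-2.8, -2.8, 15.2]
width: 0.0447
finger_force: 79.5
time_s: 13.72
tool_pos: [0.4937, 0.4126, 0.1913]
tcp_rot: [-3.13, -0.208, -0.012]
wrist_force: [0.7, 0.8, -3.4]
width: 0.0447
finger_force: 83.5
shift cm [10.81 19.09  6.14] turn z deg -75.0821830243143 yaw now -82.4 j6 2.04 tilt [ 0.007  0.005 -1.   ]
```

```bash
python3 -m handwheel '[[[0,0,0],[0,0,-6.83],0],[[0,0,0],[0,0,-6.83],0],[[0,0,0],[0,0,-6.83],0],[[0,0,0],[0,0,-6.83],0],[[0,0,0],[0,0,-6.83],0],[[0,0,0],[0,0,-6.83],0],[[0,0,0],[0,0,-6.83],0],[[0,0,0],[0,0,-6.83],0],[[0,0,0],[0,0,-6.83],0],[[0,0,0],[0,0,-6.83],0],[[0,0,0],[0,0,-6.83],0],[[0,0,0],[0,0,0],0],[[0,0,0],[0,0,0],0]]'
python3 -c "
from h import *
go((.6266,.238,.13),-7.3)"
```

```text
time_s: 14.8
tool_pos: [0.4913, 0.4109, 0.1844]
tcp_rot: [-2.362, -2.072, 0.002]
wrist_force: [0.5, -0.8, -3.4]
width: 0.0444
finger_force: 83.4
shift cm [-15.38  15.67   5.44] turn z deg -0.18489921147202892 yaw now -7.5 j6 0.73 tilt [-0.001 -0.001 -1.   ]
```

```bash
python3 -m handwheel '[[[-1.92,1.96,0],[0,0,0],0],[[-1.92,1.96,0],[0,0,0],0],[[-1.92,1.96,0],[0,0,0],0],[[-1.92,1.96,0],[0,0,0],0],[[-1.92,1.96,0],[0,0,0],0],[[-1.92,1.96,0.7],[0,0,0],0],[[-1.92,1.96,2],[0,0,0],0],[[-1.92,1.96,2],[0,0,0],0],[[0,0,1],[0,0,-0.2],0],[[0,0,0.4],[0,0,0],0],[[0,0,0],[0,0,0],0],[[0,0,0],[0,0,0],0],[[0,0,0],[0,0,0],0]]'
cat >> h.py <<'E'
def held(c,f,tz,lo=(265,95),n=100):
    """front hole of held pad and bright pin tip seen through it; prints tip-hole in tool mm"""
    g=f[lo[1]:lo[1]+n,lo[0]:lo[0]+n].astype(int)
    redness=g[...,2]-g[...,1]
    return g,redness
E
python3 - <<'E'
from h import *
c,f=snap('w7'); go((.6266,.238,.1),-7.3)
cv2.imwrite('pics/w7c.png',np.hstack([cv2.resize(f[95:195,265:365],None,fx=4,fy=4),cv2.resize(f[300:400,265:365],None,fx=4,fy=4)]))
E
```

```text
time_s: 15.88
tool_pos: [0.6278, 0.24, 0.1251]
tcp_rot: [2.354, 2.08, 0.002]
wrist_force: [-0.5, 0.4, -4.2]
width: 0.0449
finger_force: 83.5
shift cm [-0.21 -0.11  2.52] turn z deg 0.24566071705469028 yaw now -7.1 j6 0.4 tilt [ 0.001  0.    -1.   ]
```

View pics/w7c.png

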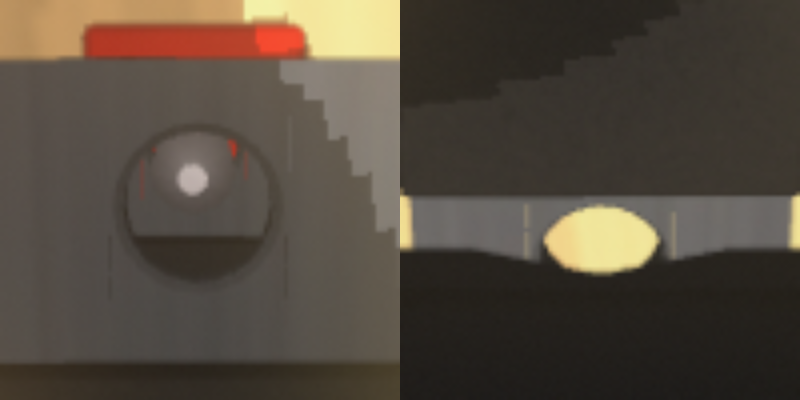

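```bash
cat >> h.py <<'E'
def tiphole(tip,hole,dz=-.003):
    c=get_calibration('wrist'); s=get_state(); M=R.from_rotvec(s['tcp_rot']).as_matrix(); t=s['tool_pos']
    a=plane(c,[tip],.086); b=plane(c,[hole],t[2]+dz); print('tip-hole mm tool',((a-b)@M*1000).round(2), 'hole in tool',((b-t)@M*1000).round(1))
E
python3 - <<'E'
from h import *
tiphole((313.25,139.75),(314.75,145.5))
E
```

```text
tip-hole mm tool [[-1.32 -0.74 36.16]] hole in tool [[53.8  0.2  3. ]]
```

```bash
python3 -m handwheel '[[[-0.15,-0.09,0.5],[0,0,0.25],0],[[0,0,0.5],[0,0,0],0],[[0,0,0.5],[0,0,0],0],[[0,0,0.5],[0,0,0],0],[[0,0,0.5],[0,0,0],0],[[0,0,0.5],[0,0,0],0],[[0,0,0.5],[0,0,0],0],[[0,0,0.5],[0,0,0],0],[[0,0,0.5],[0,0,0],0],[[0,0,0.5],[0,0,0],0],[[0,0,0.5],[0,0,0],0],[[0,0,0.5],[0,0,0],0],[[0,0,0],[0,0,0],0]]'

```

```text
time_s: 17.02
tool_pos: [0.6264, 0.2376, 0.063]
tcp_rot: [-2.358, -2.075, 0.002]
wrist_force: [0.5, 0.2, -4.7]
width: 0.0449
finger_force: 83.4
```

```bash
python3 -c "
from h import *
go((.6267,.238,.036),-7.3)"
```

```text
shift cm [0.05 0.03 2.7 ] turn z deg -0.01891270141827306 yaw now -7.3 j6 0.4 tilt [-0.001 -0.    -1.   ]
```

```bash
python3 -m handwheel '[[[0.03,0,0.5],[0,0,0],0],[[0,0,0.5],[0,0,0],0],[[0,0,0.5],[0,0,0],0],[[0,0,0.5],[0,0,0],0],[[0,0,0.4],[0,0,0],0],[[0,0,0.3],[0,0,0],0],[[0,0,0.1],[0,0,0],0],[[0,0,0],[0,0,0],0],[[0,0,0],[0,0,0],0]]'

```

```text
time_s: 17.77
tool_pos: [0.627, 0.238, 0.0362]
tcp_rot: [2.359, 2.075, 0.0]
wrist_force: [-0.2, 0.1, -3.1]
width: 0.0447
finger_force: 83.5
```

```bash
python3 -m handwheel '[[[0,0,0.2],[0,0,0],0],[[0,0,0.1],[0,0,0],0],[[0,0,0],[0,0,0],0],[[0,0,0],[0,0,0],0.7],[[0,0,0],[0,0,0],0.7],[[0,0,0],[0,0,0],0.7],[[0,0,0],[0,0,0],0.7],[[0,0,-2],[0,0,0],0.7],[[0,0,-3],[0,0,0],0.7],[[0,0,-4],[0,0,0],0.7],[[0,0,-4],[0,0,0],0.7],[[0,0,-3],[0,0,0],0.7],[[0,0,0],[0,0,0],0.7]]'
python3 - <<'E'
from h import *
snap('w8')
c,f=snap('s2','scene'); print(pairs(c,holes(darkmask(f),4,200),.003,.015))
c,f=snap('d2','side'); print(pairs(c,holes(darkmask(f),4,200),.003,.015))
go((.5,.03,.25),0)
E
```

```text
time_s: 18.85
tool_pos: [0.6298, 0.2388, 0.2004]
tcp_rot: [2.355, 2.072, 0.014]
wrist_force: [0.1, 0.4, -0.3]
width: 0.06
finger_force: 0.0
[(array([ 1.0928, -0.4092]), 72.0, 0.113, array([ 58., 351.]), array([ 87., 383.])), (array([ 1.0922, -0.4144]), 70.8, 0.1029, array([ 58., 351.]), array([ 83., 381.])), (array([ 1.0882, -0.4104]), 76.2, 0.1083, array([ 58., 351.]), array([ 89., 379.])), (array([ 1.0906, -0.4173]), 71.4, 0.0963, array([ 58., 351.]), array([ 82., 379.])), (array([ 1.0867, -0.4156]), 76.5, 0.0974, array([ 58., 351.]), array([ 86., 376.])), (array([ 1.0953, -0.4132]), 75.4, 0.1192, array([ 54., 352.]), array([ 87., 383.])), (array([ 1.0947, -0.4183]), 74.7, 0.1089, array([ 54., 352.]), array([ 83., 381.])), (array([ 1.0947, -0.423 ]), 73.2, 0.0998, array([ 54., 352.]), array([ 79., 380.])), (array([ 1.0907, -0.4143]), 79.5, 0.1149, array([ 54., 352.]), array([ 89., 379.])), (array([ 1.0931, -0.4213]), 75.5, 0.1024, array([ 54., 352.]), array([ 82., 379.])), (array([ 1.0892, -0.4195]), 80.1, 0.1041, array([ 54., 352.]), array([ 86., 376.])), (array([ 1.0905, -0.4389]
[... 6353 characters left out ...]
)), (array([ 1.05  , -0.3985]), 106.7, 0.0955, array([205., 141.]), array([203., 152.])), (array([ 1.0412, -0.3871]), 98.0, 0.1145, array([208., 142.]), array([202., 155.])), (array([ 1.0544, -0.3869]), 84.7, 0.1141, array([208., 142.]), array([195., 154.])), (array([ 1.0381, -0.41  ]), 91.8, 0.1146, array([212., 139.]), array([203., 152.])), (array([ 1.0282, -0.4178]), 103.4, 0.1018, array([212., 139.]), array([209., 151.])), (array([ 1.0543, -0.4151]), 74.7, 0.1082, array([212., 139.]), array([196., 150.])), (array([ 1.0593, -0.8564]), 132.9, 0.12, array([230., 101.]), array([241., 108.]))]
shift cm [-22.23  -9.92  -5.7 ] turn z deg -7.318195721429305 yaw now -7.3 j6 0.4 tilt [ 0.  0. -1.]
```

```bash
python3 -c "
from h import *
go((.578,-.001,.155),-11.4)"
```

```text
shift cm [-24.32  -1.79   3.81] turn z deg 4.0818042785706865 yaw now -7.3 j6 0.4 tilt [ 0.  0. -1.]
```

```bash
python3 -m handwheel '[[[-2,-0.2,0],[0,0,0],1],[[-3.7,-0.25,0],[0,0,0],1],[[-3.7,-0.25,0],[0,0,0],1],[[-3.7,-0.25,0],[0,0,0],1],[[-3.7,-0.25,0],[0,0,0],1],[[-3.7,-0.25,0],[0,0,0],1],[[-3.7,-0.25,1.5],[0,0,0],1],[[0,0,2],[0,0,4],1],[[0,0,0],[0,0,0],1],[[0,0,0],[0,0,0],1]]'
python3 - <<'E'
from h import *
c,f=snap('w9')
for p in pairs(c,holes(darkmask(f)),.003,.005):
    if .35<p[0][0]<.75: print(p); go((*p[0],0.0),p[1]+90)
E
```

```text
time_s: 19.83
tool_pos: [0.5781, 0.0002, 0.1567]
tcp_rot: [-2.427, -1.991, 0.004]
wrist_force: [-0.3, 0.2, 0.5]
width: 0.0853
finger_force: 0.0
```

View pics/w9.png

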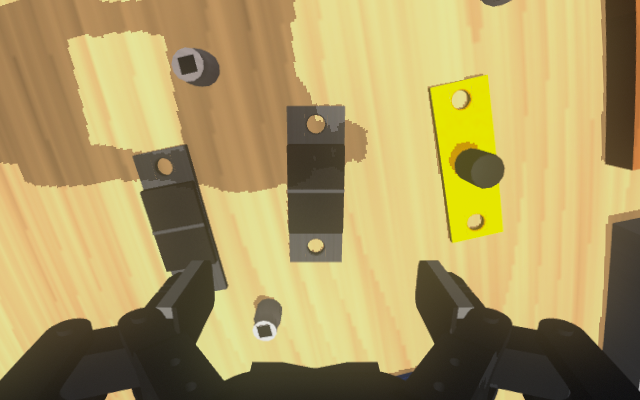

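```bash
python3 - <<'E'
from h import *
c=get_calibration('wrist')
for q in ([(316,124),(316,245)],[(460,99),(475,221.5)]): 
    for p in pairs(c,np.array(q),.003,.02): print(p); go((*p[0],0.0),p[1]+90)
E
```

```text
(array([ 0.5799, -0.0006]), 79.0, 0.11, array([316, 245]), array([316, 124]))
shift cm [-0.12  0.15 15.77] turn z deg -0.18731118539665204 yaw now -11.2 j6 0.09 tilt [-0.002  0.    -1.   ]
(array([ 0.7151, -0.0046]), 92.6, 0.1114, array([475., 222.]), array([460.,  99.]))
shift cm [ 2.12 13.49 15.74] turn z deg -13.787311185396675 yaw now -11.2 j6 0.09 tilt [-0.002  0.    -1.   ]
```

```bash
python3 -m handwheel '[[[-0.12,0.15,3],[0,0,0],1],[[0,0,3],[0,0,0],1],[[0,0,3],[0,0,0],1],[[0,0,2.5],[0,0,0],1],[[0,0,2],[0,0,0],1],[[0,0,1],[0,0,0],1],[[0,0,0.6],[0,0,0],1],[[0,0,0],[0,0,0],1],[[0,0,0],[0,0,0],0],[[0,0,0],[0,0,0],0],[[0,0,0],[0,0,0],0],[[0,0,0],[0,0,0],0],[[0,0,0],[0,0,0],0],[[0,0,0],[0,0,0],0]]'
python3 -m handwheel '[[[0,0,-1],[0,0,0],0],[[0,0,-3],[0,0,0],0],[[0,0,-4],[0,0,0],0],[[0,0,-4],[0,0,0],0],[[0,0,-4],[0,0,0],0],[[0,0,0],[0,0,0],0],[[0,0,0],[0,0,0],0]]'
python3 -c "
from h import *
go((.6266,.238,.13),-7.3)"
```

```text
time_s: 21.05
tool_pos: [0.5808, -0.0014, 0.0088]
tcp_rot: [2.429, 1.991, 0.002]
wrist_force: [-5.9, 1.3, 21.4]
width: 0.0444
finger_force: 78.3
time_s: 21.63
tool_pos: [0.5817, -0.0015, 0.17]
tcp_rot: [2.427, 1.989, 0.006]
wrist_force: [-0.8, 0.5, -3.4]
width: 0.0437
finger_force: 82.4
shift cm [24.37 -0.32  4.01] turn z deg -4.016916832226002 yaw now -11.3 j6 0.09 tilt [ 0.005 -0.001 -1.   ]
```

```bash
python3 -m handwheel '[[[2,0,0],[0,0,0],0],[[3.7,-0.05,0],[0,0,0],0],[[3.7,-0.05,0],[0,0,0],0],[[3.7,-0.05,0],[0,0,0],0],[[3.7,-0.05,0],[0,0,0],0],[[3.7,-0.05,0],[0,0,0],0],[[2.5,-0.05,0],[0,0,0],0],[[1.3,0,0],[0,0,-4],0],[[0,0,2],[0,0,0],0],[[0,0,2],[0,0,0],0],[[0,0,0],[0,0,0],0],[[0,0,0],[0,0,0],0],[[0,0,0],[0,0,0],0]]'
python3 - <<'E'
from h import *
c,f=snap('w10'); go((.6266,.238,.1),-7.3)
cv2.imwrite('pics/w10c.png',np.hstack([cv2.resize(f[95:195,265:365],None,fx=4,fy=4),cv2.resize(f[300:400,265:365],None,fx=4,fy=4)]))
g=f[105:185,275:355].astype(int); m=(g.min(2)>150).astype(np.uint8)
n,l,st,ce=cv2.connectedComponentsWithStats(m); print([(st[i][4],(ce[i]+(275,105)).round(2)) for i in range(1,n)])
E
```

```text
time_s: 22.72
tool_pos: [0.6252, 0.2372, 0.1273]
tcp_rot: [-2.359, -2.075, 0.001]
wrist_force: [0.1, 0.1, -2.7]
width: 0.0443
finger_force: 82.7
shift cm [0.08 0.09 2.79] turn z deg -0.042079242048032484 yaw now -7.3 j6 0.4 tilt [ 0.001  0.    -1.   ]
[(np.int32(2), array([353.5, 105. ])), (np.int32(38), array([316.63, 133.08]))]
```

```bash
python3 - <<'E'
from h import *
for n in ('w7','w10'):
    g=cv2.cvtColor(cv2.imread(f'pics/{n}.png'),6)[95:195,265:365]
    g=cv2.resize(g,None,fx=4,fy=4,interpolation=cv2.INTER_CUBIC)
    o=cv2.HoughCircles(g,cv2.HOUGH_GRADIENT,2,200,param1=60,param2=30,minRadius=62,maxRadius=92); print(n,o if o is None else o[0]/4+[265,95,0])
tiphole((316.63,133.08),(314.9,145.5),-.006)
E
```

```text
w7 [[314.75 144.25  16.25]]
w10 [[314.75       141.25        17.20000076]]
tip-hole mm tool [[ 2.25  0.96 35.86]] hole in tool [[53.5  0.3  6. ]]
```

```bash
python3 -m handwheel '[[[0.09,0.09,0.5],[0,0,0],0],[[0,0,0.5],[0,0,0],0],[[0,0,0.5],[0,0,0],0],[[0,0,0.5],[0,0,0],0],[[0,0,0.5],[0,0,0],0],[[0,0,0.5],[0,0,0],0],[[0,0,0.5],[0,0,0],0],[[0,0,0.5],[0,0,0],0],[[0,0,0.5],[0,0,0],0],[[0,0,0.5],[0,0,0],0],[[0,0,0],[0,0,0],0]]'
python3 -c "
from h import *
go((.6267,.238,.053),-7.3)"
```

```text
time_s: 23.68
tool_pos: [0.6257, 0.2381, 0.0759]
tcp_rot: [-2.358, -2.075, 0.002]
wrist_force: [0.2, 0.4, -3.6]
width: 0.0438
finger_force: 82.7
shift cm [0.   0.11 2.29] turn z deg -0.016690811797843708 yaw now -7.3 j6 0.4 tilt [-0.001 -0.    -1.   ]
```

```bash
python3 -m handwheel '[[[0,0.05,0.5],[0,0,0],0],[[0,0,0.5],[0,0,0],0],[[0,0,0.5],[0,0,0],0],[[0,0,0.5],[0,0,0],0],[[0,0,0.3],[0,0,0],0],[[0,0,0],[0,0,0],0],[[0,0,0],[0,0,0],0]]'

```

```text
time_s: 24.27
tool_pos: [0.6266, 0.2382, 0.0539]
tcp_rot: [-2.359, -2.075, 0.0]
wrist_force: [0.8, 0.7, -2.6]
width: 0.0439
finger_force: 82.7
```

```bash
python3 -m handwheel '[[[0,0,0.2],[0,0,0],0],[[0,0,0.2],[0,0,0],0],[[0,0,0],[0,0,0],0],[[0,0,0],[0,0,0],0]]'
```

```text
time_s: 24.6
tool_pos: [0.6267, 0.2382, 0.0501]
tcp_rot: [-2.359, -2.075, 0.0]
wrist_force: [-0.8, -1.2, -2.7]
width: 0.0437
finger_force: 82.7
```

```bash
python3 -m handwheel '[[[0,0,0.1],[0,0,0],0.7],[[0,0,0],[0,0,0],0.7],[[0,0,0],[0,0,0],0.7],[[0,0,0],[0,0,0],0.7],[[0,0,-2],[0,0,0],0.7],[[0,0,-3],[0,0,0],0.7],[[0,0,-4],[0,0,0],0.7],[[0,0,-4],[0,0,0],0.7],[[0,0,-2],[0,0,0],0.7],[[0,0,0],[0,0,0],0.7],[[0,0,0],[0,0,0],0.7]]'
python3 - <<'E'
from h import *
snap('w11')
c,f=snap('s3','scene')
def near(P): return [p[:3] for p in P if .35<p[0][0]<.8 and abs(p[0][1])<.15]
print(near(pairs(c,holes(darkmask(f),4,200),.003,.015)))
c,f=snap('d3','side'); print(near(pairs(c,holes(darkmask(f),4,200),.003,.015)))
go((.454,-.01,.16),-.6)
E
```

```text
time_s: 25.52
tool_pos: [0.6273, 0.2384, 0.2006]
tcp_rot: [2.358, 2.074, 0.004]
wrist_force: [0.8, -0.6, -0.3]
width: 0.0594
finger_force: 0.0
[(array([ 0.4531, -0.0111]), 89.3, 0.11)]
[(array([ 0.4522, -0.0091]), 89.9, 0.1104)]
shift cm [-26.78 -13.89   3.83] turn z deg -6.716800335834151 yaw now -7.3 j6 0.4 tilt [-0.002 -0.001 -1.   ]
```

```bash
python3 -m handwheel '[[[-1.8,-0.9,0],[0,0,0],1],[[-3.1,-1.6,0],[0,0,0],1],[[-3.1,-1.6,0],[0,0,0],1],[[-3.1,-1.6,0],[0,0,0],1],[[-3.1,-1.6,0],[0,0,0],1],[[-3.1,-1.6,0],[0,0,0],1],[[-3.1,-1.6,0],[0,0,0],1],[[-3.1,-1.6,0],[0,0,0],1],[[-3.1,-1.6,1.5],[0,0,0],1],[[0,0,2.2],[0,0,-6.7],1],[[0,0,0],[0,0,0],1],[[0,0,0],[0,0,0],1]]'
python3 - <<'E'
from h import *
c,f=snap('w12')
for T in (115,135,150):
    m=((f.max(2)<T)&(f.max(2).astype(int)-f.min(2)<35)).astype(np.uint8)*255
    for p in pairs(c,holes(m),.003,.005):
        if .35<p[0][0]<.75 and abs(p[0][1])<.06: print(T,p); go((*p[0],0.0),p[1]+90)
E
```

```text
time_s: 26.67
tool_pos: [0.4563, -0.0081, 0.1613]
tcp_rot: [-2.235, -2.204, 0.003]
wrist_force: [-1.4, 0.1, 0.1]
width: 0.0853
finger_force: 0.0
115 (array([ 0.4517, -0.0108]), 89.6, 0.1098, array([309., 126.]), array([310., 245.]))
shift cm [-0.31 -0.52 16.21] turn z deg -0.40916354106332165 yaw now -0.8 j6 -0.13 tilt [-0.001  0.    -1.   ]
135 (array([ 0.4517, -0.0109]), 89.6, 0.1101, array([309., 126.]), array([310., 245.]))
shift cm [-0.32 -0.52 16.21] turn z deg -0.40916354106332165 yaw now -0.8 j6 -0.13 tilt [-0.001  0.    -1.   ]
150 (array([ 0.4517, -0.0109]), 89.6, 0.1101, array([309., 126.]), array([310., 245.]))
shift cm [-0.32 -0.52 16.21] turn z deg -0.40916354106332165 yaw now -0.8 j6 -0.13 tilt [-0.001  0.    -1.   ]
```

```bash
python3 -m handwheel '[[[-0.31,-0.5,3],[0,0,-0.4],1],[[0,0,3],[0,0,0],1],[[0,0,3],[0,0,0],1],[[0,0,2.5],[0,0,0],1],[[0,0,2],[0,0,0],1],[[0,0,1],[0,0,0],1],[[0,0,0.8],[0,0,0],1],[[0,0,0],[0,0,0],1],[[0,0,0],[0,0,0],0],[[0,0,0],[0,0,0],0],[[0,0,0],[0,0,0],0],[[0,0,0],[0,0,0],0],[[0,0,0],[0,0,0],0],[[0,0,0],[0,0,0],0]]'
python3 -m handwheel '[[[0,0,-1],[0,0,0],0],[[0,0,-3],[0,0,0],0],[[0,0,-4],[0,0,0],0],[[0,0,-4],[0,0,0],0],[[0,0,-4],[0,0,0],0],[[0,0,0],[0,0,0],0],[[0,0,0],[0,0,0],0]]'
python3 -c "
from h import *
go((.6266,.238,.13),-7.3)"
```

```text
time_s: 27.88
tool_pos: [0.4523, -0.0112, 0.0105]
tcp_rot: [2.225, 2.216, 0.002]
wrist_force: [-3.6, 2.2, 27.1]
width: 0.0432
finger_force: 77.5
time_s: 28.47
tool_pos: [0.453, -0.0114, 0.1714]
tcp_rot: [2.223, 2.214, 0.005]
wrist_force: [-0.3, 0.0, -4.8]
width: 0.0416
finger_force: 81.4
shift cm [25.01 17.24  4.21] turn z deg 7.070919210652363 yaw now -0.2 j6 -0.15 tilt [ 0.005 -0.001 -1.   ]
```

```bash
python3 -m handwheel '[[[1.8,1.24,0],[0,0,0],0],[[2.9,2,0],[0,0,0],0],[[2.9,2,0],[0,0,0],0],[[2.9,2,0],[0,0,0],0],[[2.9,2,0],[0,0,0],0],[[2.9,2,0],[0,0,0],0],[[2.9,2,0],[0,0,0],0],[[2.9,2,0],[0,0,0],0],[[2.9,2,0],[0,0,0],0],[[0,0,1.8],[0,0,7],0],[[0,0,1.8],[0,0,0],0],[[0,0,0],[0,0,0],0],[[0,0,0],[0,0,0],0],[[0,0,0],[0,0,0],0]]'
python3 - <<'E'
from h import *
c,f=snap('w13'); go((.6266,.238,.1),-7.3)
cv2.imwrite('pics/w13c.png',np.hstack([cv2.resize(f[95:195,265:365],None,fx=4,fy=4),cv2.resize(f[300:400,265:365],None,fx=4,fy=4)]))
g=f[105:185,275:355].astype(int); m=(g.min(2)>150).astype(np.uint8)
n,l,st,ce=cv2.connectedComponentsWithStats(m); print([(st[i][4],(ce[i]+(275,105)).round(2)) for i in range(1,n)])
g=cv2.cvtColor(f,6)[95:195,265:365]
g=cv2.resize(g,None,fx=4,fy=4,interpolation=cv2.INTER_CUBIC)
o=cv2.HoughCircles(g,cv2.HOUGH_GRADIENT,2,200,param1=60,param2=30,minRadius=62,maxRadius=92); print(o if o is None else o[0]/4+[265,95,0])
E
```

```text
time_s: 29.63
tool_pos: [0.625, 0.2377, 0.133]
tcp_rot: [-2.356, -2.077, 0.001]
wrist_force: [0.0, -0.4, -3.2]
width: 0.0416
finger_force: 82.1
shift cm [0.03 0.12 3.36] turn z deg 0.09673634954799581 yaw now -7.2 j6 0.4 tilt [ 0.  0. -1.]
[(np.int32(37), array([317.3 , 132.86]))]
[[315.75       140.75        17.29999924]]
```

View pics/w13c.png

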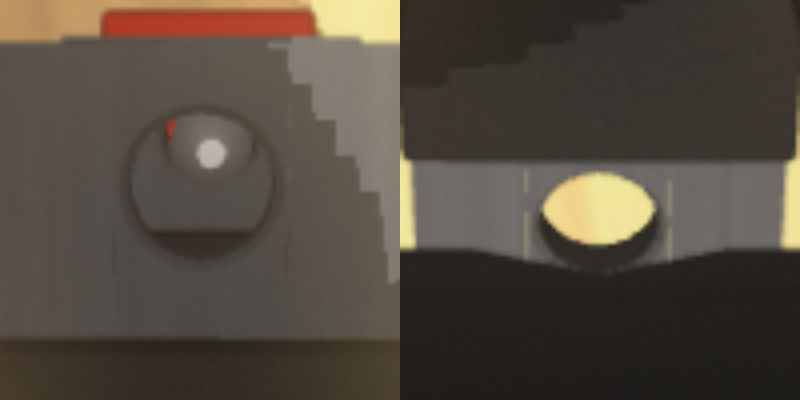

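```bash
python3 - <<'E'
from h import *
tiphole((317.3,132.9),(315.25,140.5),-.0075)
tiphole((317.3,132.9),(314.5,355),-.0075)
E
```

```text
tip-hole mm tool [[-0.11  1.21 40.15]] hole in tool [[55.4  0.4  7.5]]
tip-hole mm tool [[111.31   1.36  40.17]] hole in tool [[-56.    0.3   7.5]]
```

```bash
python3 -m handwheel '[[[0,0.11,0.5],[0,0,0.1],0],[[0,0,0.5],[0,0,0],0],[[0,0,0.5],[0,0,0],0],[[0,0,0.5],[0,0,0],0],[[0,0,0.5],[0,0,0],0],[[0,0,0.5],[0,0,0],0],[[0,0,0.5],[0,0,0],0],[[0,0,0.5],[0,0,0],0],[[0,0,0.5],[0,0,0],0],[[0,0,0.4],[0,0,0],0],[[0,0,0],[0,0,0],0],[[0,0,0],[0,0,0],0]]'
python3 -c "
from h import *
go((.6267,.238,.066),-7.3)"
```

```text
time_s: 30.68
tool_pos: [0.6262, 0.238, 0.0839]
tcp_rot: [-2.358, -2.075, 0.0]
wrist_force: [-0.5, -1.0, -3.6]
width: 0.0412
finger_force: 82.0
shift cm [0.01 0.04 1.79] turn z deg -0.014314892823136915 yaw now -7.3 j6 0.4 tilt [-0. -0. -1.]
```

```bash
python3 -m handwheel '[[[0,0.03,0.5],[0,0,0],0],[[0,0,0.5],[0,0,0],0],[[0,0,0.4],[0,0,0],0],[[0,0,0.3],[0,0,0],0],[[0,0,0],[0,0,0],0],[[0,0,0],[0,0,0],0],[[0,0,0],[0,0,0],0]]'
```

```text
time_s: 31.27
tool_pos: [0.6267, 0.238, 0.0672]
tcp_rot: [2.359, 2.075, 0.0]
wrist_force: [0.3, 0.3, -3.4]
width: 0.0414
finger_force: 82.1
```

```bash
python3 -m handwheel '[[[0,0,0.2],[0,0,0],0],[[0,0,0],[0,0,0],0],[[0,0,0],[0,0,0],0],[[0,0,0],[0,0,0],0.7],[[0,0,0],[0,0,0],0.7],[[0,0,0],[0,0,0],0.7],[[0,0,0],[0,0,0],0.7],[[0,0,-2],[0,0,0],0.7],[[0,0,-3],[0,0,0],0.7],[[0,0,-4],[0,0,0],0.7],[[0,0,-4],[0,0,0],0.7],[[0,0,0],[0,0,0],0.7],[[0,0,0],[0,0,0],0.7]]'
cat >> h.py <<'E'
def yel(f): 
    h=cv2.cvtColor(f,cv2.COLOR_BGR2HSV); return cv2.inRange(h,(26,200,100),(34,255,255))
E
python3 - <<'E'
from h import *
snap('w14')
c,f=snap('s4','scene'); print(pairs(c,holes(yel(f),3,200),.003,.02))
c,f=snap('d4','side'); print(pairs(c,holes(yel(f),3,200),.003,.02))
f=cv2.imread('pics/w9.png'); print(holes(yel(f)), f[200,465])
go((.715,-.0046,.18),2.6)
E
```

```text
time_s: 32.35
tool_pos: [0.628, 0.2383, 0.1981]
tcp_rot: [2.357, 2.074, 0.007]
wrist_force: [-0.8, -1.1, -1.3]
width: 0.0597
finger_force: 0.0Traceback (most recent call last):
  File "<stdin>", line 3, in <module>
  File "h.py", line 30, in holes
    for q,k in zip(cs,hr[0]):
                      ~~^^^
TypeError: 'NoneType' object is not subscriptable
```

View pics/w14.png

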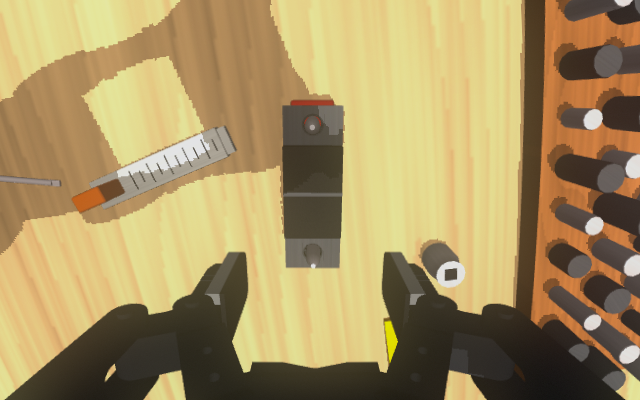

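```bash
python3 - <<'E'
from h import *
f=cv2.imread('pics/w9.png'); h=cv2.cvtColor(f,40); print(f[200,465],h[200,465],h[150,400],h[340,100])
f=cv2.imread('pics/s4.png');h=cv2.cvtColor(f,40); print(h[270,297],h[273,330],h[290,280])
go((.715,-.0046,.18),2.6)
E
```

```text
[  0 230 230] [ 30 255 230] [ 24 103 230] [ 20 103  57]
[ 30 130 192] [ 27 138 190] [ 20  70 189]
shift cm [-22.92  11.89   1.47] turn z deg -9.918548514552555 yaw now -7.3 j6 0.4 tilt [-0.001 -0.    -1.   ]
```

```bash
python3 -m handwheel '[[[-1.5,0.8,0],[0,0,0],1],[[-2.7,1.4,0],[0,0,0],1],[[-2.7,1.4,0],[0,0,0],1],[[-2.7,1.4,0],[0,0,0],1],[[-2.7,1.4,0],[0,0,0],1],[[-2.7,1.4,0],[0,0,0],1],[[-2.7,1.4,0],[0,0,0],1],[[-2.7,1.4,0],[0,0,0],1],[[-2.5,1.3,0.5],[0,0,0],1],[[0,0,0.9],[0,0,-5],1],[[0,0,0],[0,0,-5],1],[[0,0,0],[0,0,0],1],[[0,0,0],[0,0,0],1]]'
python3 - <<'E'
from h import *
c,f=snap('w15')
H=holes(yel(f)); print(H)
for p in pairs(c,H,.003,.008): print(p); go((*p[0],0.01),p[1]+90)
E
```

```text
time_s: 33.53
tool_pos: [0.7149, -0.0043, 0.1798]
tcp_rot: [-2.171, -2.269, 0.002]
wrist_force: [-1.2, 0.5, -0.1]
width: 0.0855
finger_force: 0.0
[[312.25390071 236.59787234]]
```

```bash
python3 - <<'E'
from h import *
f=cv2.imread('pics/w15.png'); h=cv2.cvtColor(f,40); c=get_calibration('wrist')
m=cv2.inRange(h,(26,200,30),(34,255,255)); H=holes(m,30,3000); print(H)
q=max(cv2.findContours(m,0,2)[0],key=cv2.contourArea); print(cv2.boundingRect(q),cv2.minAreaRect(q))
for p in pairs(c,H,.003,.008): print(p); go((*p[0],0.01),p[1]+90)
E
```

```text
[[312.25390071 236.59787234]]
(287, 148, 52, 103) ((312.5, 199.0), (102.0, 51.0), 90.0)
```

```bash
python3 - <<'E'
from h import *
f=cv2.imread('pics/w15.png'); h=cv2.cvtColor(f,40)
for r in range(85,260,8): print(r,h[r,295],h[r,312],h[r,330])
cv2.imwrite('pics/w15c.png',cv2.resize(f[70:270,220:420],None,fx=2.5,fy=2.5))
E
```

```text
85 [ 17 128 170] [ 17 127 171] [ 23 105 220]
93 [ 17 127 169] [ 17 128 172] [ 23 107 220]
101 [ 17 127 168] [ 17 128 173] [ 22 108 221]
109 [ 22 255 197] [ 22 255 197] [ 22 252 200]
117 [ 22 255 193] [ 17 130 172] [ 22 247 196]
125 [ 22 255 195] [ 17 127 171] [ 22 255 198]
133 [ 22 255 195] [ 22 255 195] [ 22 255 199]
141 [ 22 255 196] [ 22 255 194] [ 22 255 198]
149 [ 22 255 194] [ 22 255 195] [ 24 255 201]
157 [ 22 255 192] [ 22 255 195] [ 30 255 220]
165 [ 30 255 220] [ 22 255 193] [ 30 255 220]
173 [ 22 255 197] [ 24 165  74] [ 30 255 220]
181 [ 30 255 220] [23 80 96] [ 30 255 220]
189 [ 30 255 220] [23 85 96] [ 30 255 221]
197 [ 30 255 221] [24 92 94] [ 30 255 221]
205 [ 30 255 221] [ 27 137 108] [ 30 255 221]
213 [ 30 255 221] [ 30 255 221] [ 30 255 221]
221 [ 30 255 221] [ 30 255 221] [ 30 255 221]
229 [ 30 255 221] [ 24 165 222] [ 30 255 221]
237 [ 30 255 221] [ 23 111 222] [ 30 255 221]
245 [ 30 255 222] [ 27 255 222] [ 30 255 222]
253 [ 25 103 222] [ 21 113 222] [ 19 121 223]
```

View pics/w15c.png

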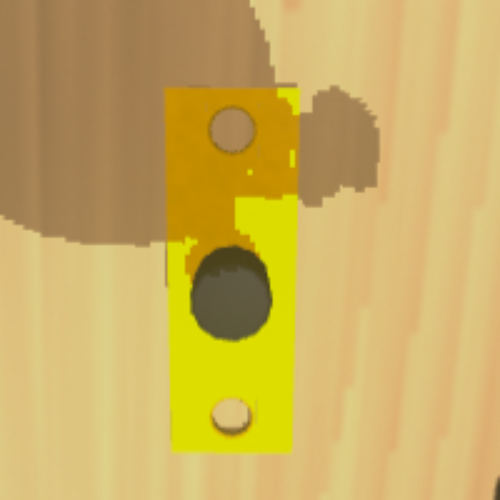

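Shadow only; front hole at crop (232,130) → (312.8,122), rear (312.3,236.6).

```bash
cat >> h.py <<'E'
def yel(f):
    h=cv2.cvtColor(f,cv2.COLOR_BGR2HSV); return cv2.inRange(h,(20,200,60),(34,255,255))
E
python3 - <<'E'
from h import *
f=cv2.imread('pics/w15.png'); c=get_calibration('wrist'); H=holes(yel(f)); print(H)
for p in pairs(c,H,.003,.008): print(p); go((*p[0],0.012),p[1]+90)
E
```

```text
[[312.10119048 235.75595238]
 [312.05053974 187.14638535]
 [312.38951311 121.61423221]]
(array([ 0.713 , -0.0048]), 92.4, 0.1106, array([312., 122.]), array([312., 236.]))
shift cm [-0.06 -0.2  16.83] turn z deg 0.11981590600765912 yaw now 2.5 j6 -0.13 tilt [-0.001  0.    -1.   ]
```

```bash
python3 -m handwheel '[[[-0.06,-0.2,3],[0,0,0],1],[[0,0,3],[0,0,0],1],[[0,0,3],[0,0,0],1],[[0,0,3],[0,0,0],1],[[0,0,2],[0,0,0],1],[[0,0,1.5],[0,0,0],1],[[0,0,1.2],[0,0,0],1],[[0,0,0],[0,0,0],1],[[0,0,0],[0,0,0],0],[[0,0,0],[0,0,0],0],[[0,0,0],[0,0,0],0],[[0,0,0],[0,0,0],0],[[0,0,0],[0,0,0],0],[[0,0,0],[0,0,0],0],[[0,0,0],[0,0,0],0],[[0,0,0],[0,0,0],0]]'
python3 -m handwheel '[[[0,0,-1],[0,0,0],0],[[0,0,-3],[0,0,0],0],[[0,0,-4],[0,0,0],0],[[0,0,-4],[0,0,0],0],[[0,0,-4],[0,0,0],0],[[0,0,0],[0,0,0],0],[[0,0,0],[0,0,0],0]]'
python3 -c "
from h import *
go((.6267,.238,.13),-7.3)"
```

```text
time_s: 34.92
tool_pos: [0.7139, -0.0051, 0.0154]
tcp_rot: [2.168, 2.272, 0.001]
wrist_force: [-2.0, -0.1, 10.3]
width: 0.0257
finger_force: 78.2
time_s: 35.5
tool_pos: [0.7147, -0.0051, 0.1774]
tcp_rot: [2.166, 2.27, 0.005]
wrist_force: [-1.9, 0.0, -5.8]
width: 0.0258
finger_force: 79.6
shift cm [24.7  -7.68  4.68] turn z deg 9.981623376357263 yaw now 2.7 j6 -0.14 tilt [ 0.005 -0.    -1.   ]
```

```bash
python3 -m handwheel '[[[1.5,-0.5,0],[0,0,0],0],[[2.9,-0.9,0],[0,0,0],0],[[2.9,-0.9,0],[0,0,0],0],[[2.9,-0.9,0],[0,0,0],0],[[2.9,-0.9,0],[0,0,0],0],[[2.9,-0.9,0],[0,0,0],0],[[2.9,-0.9,0],[0,0,0],0],[[2.9,-0.9,0],[0,0,0],0],[[2.9,-0.9,0],[0,0,0],0],[[0,0,1],[0,0,5],0],[[0,0,1.3],[0,0,5],0],[[0,0,0],[0,0,0],0],[[0,0,0],[0,0,0],0],[[0,0,0],[0,0,0],0]]'
python3 - <<'E'
from h import *
c,f=snap('w16'); s=get_state(); t=s['tool_pos']; go((.6267,.238,.1),-7.3)
M=R.from_rotvec(s['tcp_rot']).as_matrix()
m=yel(f); H=holes(m,100,3000); print(H)
print(((plane(c,H,t[2]-.0125)-t)@M*1000).round(1))
b=(f.min(2)>150).astype(np.uint8)
for h in H:
    x,y=h.round().astype(int); w=np.zeros_like(b); cv2.circle(w,(int(x),int(y)),16,1,-1)
    n,l,st,ce=cv2.connectedComponentsWithStats(b*w)
    for i in range(1,n):
        if st[i][4]>8: print(h.round(1),st[i][4],ce[i].round(2),'tip-hole',((plane(c,[ce[i]],.086)-plane(c,[h],t[2]-.0125))@M*1000).round(2))
cv2.imwrite('pics/w16c.png',np.hstack([cv2.resize(f[85:185,265:365],None,fx=4,fy=4),cv2.resize(f[300:400,265:365],None,fx=4,fy=4)]))
E
```

```text
time_s: 36.67
tool_pos: [0.6247, 0.2379, 0.1508]
tcp_rot: [-2.356, -2.078, 0.002]
wrist_force: [0.2, 0.1, -3.4]
width: 0.0256
finger_force: 79.6
shift cm [0.04 0.16 5.12] turn z deg 0.1005118568885024 yaw now -7.2 j6 0.4 tilt [-0. -0. -1.]
[[313.93276973 346.33333333]
 [315.35086823 138.80796731]]
[[-54.2  -0.4  12.5]
 [ 55.7   0.1  12.5]]
[315.4 138.8] 10 [318.5 129. ] tip-hole [[ 0.45  1.95 52.73]]
```

```bash
python3 -m handwheel '[[[0,0.17,0.5],[0,0,0],0],[[0,0,0.8],[0,0,0],0],[[0,0,0.8],[0,0,0],0],[[0,0,0.8],[0,0,0],0],[[0,0,0.8],[0,0,0],0],[[0,0,0.5],[0,0,0],0],[[0,0,0],[0,0,0],0],[[0,0,0],[0,0,0],0]]'
python3 - <<'E'
from h import *
c,f=snap('w17'); s=get_state(); t=s['tool_pos']; go((.6267,.238,.0835),-7.3)
M=R.from_rotvec(s['tcp_rot']).as_matrix()
m=yel(f); H=holes(m,100,3000); b=(f.min(2)>140).astype(np.uint8)
for h in H:
    w=np.zeros_like(b); cv2.circle(w,(int(h[0]),int(h[1])),20,1,-1)
    n,l,st,ce=cv2.connectedComponentsWithStats(b*w)
    for i in range(1,n):
        if st[i][4]>4: print(h.round(1),st[i][4],ce[i].round(2),'tip-hole',((plane(c,[ce[i]],.086)-plane(c,[h],t[2]-.0125))@M*1000).round(2))
E
```

```text
time_s: 37.38
tool_pos: [0.6266, 0.2378, 0.1087]
tcp_rot: [-2.358, -2.075, 0.001]
wrist_force: [0.5, -0.1, -3.3]
width: 0.0257
finger_force: 79.6
shift cm [ 0.01 -0.02  2.57] turn z deg -0.014078055980533577 yaw now -7.3 j6 0.4 tilt [ 0.  0. -1.]
[315.3 139. ] 46 [314.07 137.85] tip-hole [[-0.52 -0.57 10.69]]
```

Within the play; lower with a −0.3 mm tweak.

```bash
python3 -m handwheel '[[[-0.03,-0.03,0.4],[0,0,0],0],[[0,0,0.4],[0,0,0],0],[[0,0,0.4],[0,0,0],0],[[0,0,0.4],[0,0,0],0],[[0,0,0.4],[0,0,0],0],[[0,0,0.3],[0,0,0],0],[[0,0,0],[0,0,0],0],[[0,0,0],[0,0,0],0]]'

```

```text
time_s: 38.1
tool_pos: [0.6263, 0.2376, 0.0859]
tcp_rot: [-2.359, -2.075, 0.0]
wrist_force: [0.4, -0.2, -2.8]
width: 0.0259
finger_force: 79.6
```

```bash
python3 -m handwheel '[[[0,0,0.2],[0,0,0],0],[[0,0,0],[0,0,0],0],[[0,0,0],[0,0,0],0],[[0,0,0],[0,0,0],0.6],[[0,0,0],[0,0,0],0.6],[[0,0,0],[0,0,0],0.6],[[0,0,0],[0,0,0],0.6],[[0,0,-2],[0,0,0],0.6],[[0,0,-3],[0,0,0],0.6],[[0,0,-4],[0,0,0],0.6],[[0,0,-2],[0,0,0],0.6],[[0,0,0],[0,0,0],0.6],[[0,0,0],[0,0,0],0.6]]'
python3 - <<'E'
from h import *
c,f=snap('w18'); s=get_state(); t=s['tool_pos']
H=holes(yel(f),60,3000); print(H); P=plane(c,H,.071); print(P)
if len(P)>1: print([p[:3] for p in pairs(c,H,.073,.02)])
h=cv2.cvtColor(f,40); m=cv2.inRange(h,(3,170,80),(14,255,255)); m[:,290:]=0
q=[k for k in cv2.findContours(m,0,2)[0] if cv2.contourArea(k)>60]
for k in q: print(cv2.contourArea(k),cv2.minAreaRect(k))
E
```

```text
time_s: 39.18
tool_pos: [0.6271, 0.2378, 0.1958]
tcp_rot: [2.358, 2.074, 0.004]
wrist_force: [0.0, 1.0, -0.3]
width: 0.051
finger_force: 0.0
[[313.1380597  258.96890547]
 [313.21072924 203.2752809 ]
 [313.71008593 124.70194482]]
[[0.61946095 0.18231744 0.071     ]
 [0.62575287 0.23104705 0.071     ]
 [0.63399322 0.29255559 0.071     ]]
[(array([0.6268, 0.238 ]), 82.5, 0.1104)]
483.5 ((87.96575164794922, 198.92465209960938), (17.710765838623047, 30.95245933532715), 65.55604553222656)
```

View pics/w18.png

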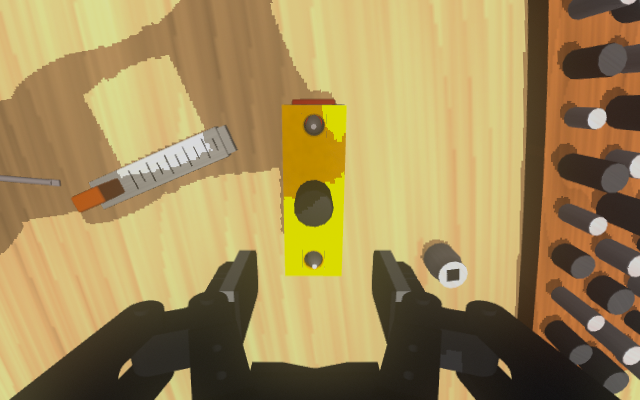

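```bash
python3 - <<'E'
from h import *
c=get_calibration('wrist')
a=plane(c,[(88,199)],.048)[0]; n=plane(c,[(231,140)],.010)[0]; v=n-a; ang=np.degrees(np.arctan2(v[1],v[0])); print(a,n,np.linalg.norm(v[:2]),ang)
go((a[0],a[1],.2),ang+90)
s=cv2.imread('pics/s4.png'); cs=get_calibration('scene')
h=cv2.cvtColor(s,40); m=cv2.inRange(h,(3,130,80),(14,255,255)); m[:,:400]=0;m[:,460:]=0;m[:190]=0;m[230:]=0
q=max(cv2.findContours(m,0,2)[0],key=cv2.contourArea); print(cv2.boundingRect(q),plane(cs,[cv2.minAreaRect(q)[0]],.03))
E
```

```text
[0.42541863 0.25370122 0.048     ] [0.55351234 0.2847229  0.01      ] 0.13179659098977187 13.613750937635741
shift cm [ -0.96 -20.14  -0.58] turn z deg 69.06851136910748 yaw now -7.3 j6 0.4 tilt [ 0.001  0.    -1.   ]Traceback (most recent call last):
  File "<stdin>", line 7, in <module>
ValueError: max() iterable argument is empty
```

```bash
python3 -m handwheel '[[[-0.1,-1.8,0],[0,0,0],1],[[-0.2,-3.7,0],[0,0,0],1],[[-0.2,-3.7,0],[0,0,0],1],[[-0.2,-3.7,0],[0,0,0],1],[[-0.2,-3.7,0],[0,0,0],1],[[-0.1,-3.5,0],[0,0,0],1],[[0,0,0],[0,0,6.9],1],[[0,0,0],[0,0,6.9],1],[[0,0,0],[0,0,6.9],1],[[0,0,0],[0,0,6.9],1],[[0,0,0],[0,0,6.9],1],[[0,0,0],[0,0,6.9],1],[[0,0,0],[0,0,6.9],1],[[0,0,0],[0,0,6.9],1],[[0,0,0],[0,0,6.9],1],[[0,0,0],[0,0,6.9],1],[[0,0,0],[0,0,0],1],[[0,0,0],[0,0,0],1]]'
python3 - <<'E'
from h import *
c,f=snap('w19'); s=get_state(); t=s['tool_pos']
h=cv2.cvtColor(f,40)
m=cv2.inRange(h,(3,170,150),(14,255,255))
for k in cv2.findContours(m,0,2)[0]:
    if cv2.contourArea(k)>100: r=cv2.minAreaRect(k); print('orange',cv2.contourArea(k),r,plane(c,[r[0]],.048))
m=((h[...,1]<70)&(h[...,2]>110)).astype(np.uint8)*255
for k in cv2.findContours(m,0,2)[0]:
    if cv2.contourArea(k)>1500: r=cv2.minAreaRect(k); print('grey',cv2.contourArea(k),r,cv2.boxPoints(r).round().tolist(),plane(c,cv2.boxPoints(r),.012)[:,:2].round(4).tolist())
print(t)
E
```

```text
time_s: 40.73
tool_pos: [0.4253, 0.2531, 0.1933]
tcp_rot: [3.118, 0.38, -0.002]
wrist_force: [-0.3, -0.2, 1.1]
width: 0.0854
finger_force: 0.0
orange 179.5 ((244.08460998535156, 314.17694091796875), (19.69185447692871, 15.808954238891602), 19.440034866333008) [[0.28765457 0.28872073 0.048     ]]
orange 262.5 ((313.0, 188.0), (32.0, 16.0), 90.0) [[0.42551409 0.25422374 0.048     ]]
grey 4579.0 ((312.75994873046875, 112.71788024902344), (167.17494201660156, 33.566871643066406), 88.78113555908203) [[294.0, 30.0], [328.0, 29.0], [331.0, 196.0], [298.0, 197.0]] [[0.5497, 0.3019], [0.5572, 0.2739], [0.4135, 0.2331], [0.4049, 0.2645]]
[0.42536872 0.25309059 0.19349189]
```

```bash
python3 -c "
from h import *
go((.4254,.2535,.018),-74.8)"
```

```text
shift cm [ 0.04 -0.04 17.55] turn z deg -1.2504299718262075 yaw now -76.1 j6 1.74 tilt [-0.001 -0.001 -1.   ]
```

```bash
python3 -m handwheel '[[[0.04,-0.04,3.5],[0,0,-1.2],1],[[0,0,4],[0,0,0],1],[[0,0,4],[0,0,0],1],[[0,0,3],[0,0,0],1],[[0,0,2],[0,0,0],1],[[0,0,0.8],[0,0,0],1],[[0,0,0],[0,0,0],1],[[0,0,0],[0,0,0],1],[[0,0,0],[0,0,0],0],[[0,0,0],[0,0,0],0],[[0,0,0],[0,0,0],0],[[0,0,0],[0,0,0],0],[[0,0,0],[0,0,0],0],[[0,0,0],[0,0,0],0],[[0,0,0],[0,0,0],0],[[0,0,0],[0,0,0],0],[[0,0,0],[0,0,0],0]]'
python3 -m handwheel '[[[0,0,-1],[0,0,0],0],[[0,0,-3],[0,0,0],0],[[0,0,-4],[0,0,0],0],[[0,0,-4],[0,0,0],0],[[0,0,-4],[0,0,0],0],[[0,0,-2],[0,0,0],0],[[0,0,0],[0,0,0],0]]'
python3 - <<'E'
from h import *
for n,cam in(('s5','scene'),('d5','side')):
    c,f=snap(n,cam); h=cv2.cvtColor(f,40)
    m=cv2.inRange(h,(100,110,40),(125,255,255))
    for k in cv2.findContours(m,0,2)[0]:
        if cv2.contourArea(k)>15:
            r=cv2.minAreaRect(k); p=plane(c,[r[0]],.015)[0]
            if .5<p[0]<.75 and -.35<p[1]<-.15: print(n,cv2.contourArea(k),cv2.boundingRect(k),p.round(3),plane(c,cv2.boxPoints(r),.015)[:,:2].round(3).tolist())
go((.43,-.25,.2),-85)
E
```

```text
time_s: 42.2
tool_pos: [0.4263, 0.2538, 0.0216]
tcp_rot: [-3.115, -0.407, -0.001]
wrist_force: [-0.7, 0.0, 10.3]
width: 0.0148
finger_force: 78.3
time_s: 42.78
tool_pos: [0.4278, 0.2546, 0.2061]
tcp_rot: [-3.113, -0.407, -0.011]
wrist_force: [0.8, 0.9, -0.9]
width: 0.0145
finger_force: 78.5
s5 30.5 (226, 237, 18, 5) [ 0.681 -0.235  0.015] [[0.682, -0.26], [0.668, -0.216], [0.681, -0.21], [0.694, -0.253]]
s5 25.5 (239, 206, 13, 4) [ 0.564 -0.26   0.015] [[0.563, -0.28], [0.553, -0.246], [0.564, -0.241], [0.574, -0.274]]
d5 92.0 (284, 166, 30, 11) [ 0.627 -0.243  0.015] [[0.688, -0.271], [0.58, -0.287], [0.569, -0.216], [0.673, -0.201]]
shift cm [-12.56  48.79   0.16] turn z deg 9.881632856744645 yaw now -75.1 j6 1.73 tilt [ 0.001  0.001 -1.   ]
```

```bash
python3 -c "
from h import *
go((.52,-.12,.22),-85)"
```

```text
shift cm [-0.52 38.53 -1.82] turn z deg 9.881632856744645 yaw now -75.1 j6 1.73 tilt [ 0.001  0.001 -1.   ]
```

```bash
python3 -m handwheel '[[[0,1.9,-0.4],[0,0,0],0],[[0,3.6,-0.4],[0,0,0],0],[[0,3.7,-0.4],[0,0,0],0],[[0,3.7,-0.4],[0,0,0],0],[[0,3.7,-0.4],[0,0,0],0],[[-0.1,3.7,0],[0,0,0],0],[[-0.1,3.7,0],[0,0,0],0],[[-0.1,3.7,0],[0,0,0],0],[[-0.1,3.7,0],[0,0,0],0],[[-0.1,3.7,0],[0,0,0],0],[[0,3.4,0],[0,0,0],0],[[0,0,0],[0,0,5],0],[[0,0,0],[0,0,5],0],[[0,0,0],[0,0,0],0],[[0,0,0],[0,0,0],0],[[0,0,0],[0,0,0],0]]'
python3 - <<'E'
from h import *
c,f=snap('w20'); print(get_state()['tool_pos']); h=cv2.cvtColor(f,40)
m=cv2.inRange(h,(95,90,30),(130,255,255))
for k in cv2.findContours(m,0,2)[0]:
    if cv2.contourArea(k)>80:
        r=cv2.minAreaRect(k); print(cv2.contourArea(k),cv2.boundingRect(k),plane(c,[r[0]],.027)[0].round(3),cv2.boxPoints(r).round().tolist())
x0,y0,x1,y1=[380,0,620,240]
a=np.where(m>0,'#',np.where(h[...,1]<60,'o',np.where(h[...,2]<90,'x','.')))
print('\n'.join(''.join(r) for r in a[y0:y1:7,x0:x1:4]))
E
```

```text
time_s: 44.22
tool_pos: [0.5196, -0.1192, 0.2203]
tcp_rot: [-3.138, -0.139, 0.002]
wrist_force: [-0.8, -0.1, -1.5]
width: 0.0142
finger_force: 78.7
[ 0.51976469 -0.11911814  0.22056629]
629.5 (437, 124, 46, 17) [ 0.577 -0.255  0.027] [[437.0, 124.0], [482.0, 124.0], [482.0, 140.0], [437.0, 140.0]]
............................................................
............................................................
..............ooooooooooooooo...............................
.............oooooooooooooooo...............................
.............ooooooooooooooo................................
.............ooooooooooooooo................................
............oooooooooooooooo................................
............oooooooooooooooo................................
............oooooooooooooooo................................
............oooooooooooooooo................................
............xoooooooooooooo.................................
............ooooooooooooooo................................x
............ooooooooooooooo...............................xx
........
[... 633 characters left out ...]
.............................
............................................................
............................................................
............................................................
............................................................
............................................................
............................................................
............................................................
............................................................
............................................................
............................................................
............................................................
```

```bash
python3 - <<'E'
from h import *
f=cv2.imread('pics/w20.png'); h=cv2.cvtColor(f,40)
def ch(p,b):
    H,S,V=p
    if 95<=H<=130 and S>90: return 'B' if V>120 else 'b'
    if S<60: return 'O' if V>170 else 'o' if V>90 else 'x'
    return '.' if V>140 else ','
for y in list(range(8,24,3))+list(range(108,150,2)): print(y,''.join(ch(h[y,x],0) for x in range(420,500)))
print([h[y,460].tolist() for y in range(100,148,4)])
E
```

```text
8 ................................................................................
11 ..................OOOOOOOOOOOOOOOOOOOOOOOOOOOOOOOOOOOOOOOOOOOOOOOOOOOOOO........
14 ..............oxxooOOOOOOOOOOOOOOOOOOOOOOOOOOOOOOOOOOOOOOOOOOOOOOOOOOOOOO.......
17 ..........oxxxxxxooOOOOOOOOOOOOOOOOOOOOOOOOOOOOOOOOOOOOOOOOOOOOOOOOOOOOOO.......
20 ........,xxxxxxxxxoOOOOOOOoooooooooooooooooooooOooOOOOoooooOOOOOOOOOOOOOO.......
23 ........,xxxxxxxxxOOOOOOOOOOOOOOOOOOOOOOOOOOOOOOOOOOOOOOOoOoOOOOOOOOOOOO........
108 ....,xxxxxxxooOOOOOOOOOOOOOOOOOOOOOOOOOOOOOOOOOOoooOoOOOOOOOOOOOO...............
110 ....,x,xxxxxooOOOOOOOOOOOOOOOOOOOOOOOOOOOOOOOOOOoooOOOOOOOOOOOOOO...............
112 ....ox,xxxxxooOOOOOOOOOOOOOOOOOOOOOOOOOOOOOOOOOOooOOOOOOOOOOOOOOO...............
114 ....ox,xxxxxoOOOOOOOOOOOOOOOOOOOOOOOOOOOOOOOOOOoOoOoOOOOOOOOOOOOO...............
116 ....xx,xxxxxoOOOOOOOOOOOOOOOOOOOOOOOOOOOOOOOOOOooOoOOOOOOOOOOOOO................
118 ....xx,xxxxxoOOOOOOOOOOOOOOOOOOOOOOOOOOOOOOOOOOoOoooOOOOOOOOOOOO................
120 ....xxxxxxxxoOOOOOOOOOOOOOOOOOOOOOOOOOOOOOOOOOOoooooOOOOOOOOOOOO................
12
[... 682 characters left out ...]
.oxxxxBBBBB......obBBBBBBBBBBBBBBBBBBBBBBBBBBBBBBBBBBBBBBBBBBBBO................
140 ......,BBB.......,,BBBBBBBBBBBBBBBBBBBBBBBB,,ooooooooooooooo.o..................
142 ................................................................................
144 ................................................................................
146 ................................................................................
148 ................................................................................
[[110, 38, 190], [110, 39, 190], [109, 40, 190], [110, 39, 190], [110, 39, 190], [109, 38, 190], [111, 98, 162], [111, 154, 181], [111, 153, 180], [111, 151, 181], [111, 91, 131], [26, 91, 212]]
```

```bash
python3 - <<'E'
from h import *
f=cv2.imread('pics/w20.png'); h=cv2.cvtColor(f,40); c=get_calibration('wrist')
# edges of the bright clear top, per row
L=[];Rr=[]
for y in range(28,120,4):
    b=np.where((h[y,425:505,1]<60)&(h[y,425:505,2]>165))[0]+425; L.append((b.min(),y)); Rr.append((b.max()+1,y))
def fit(P):
    W=plane(c,np.array(P,float),.027)[:,:2]; vx,vy,x0,y0=cv2.fitLine(W.astype(np.float32),cv2.DIST_HUBER,0,1e-4,1e-4).ravel(); return np.degrees(np.arctan(vy/vx)),np.array([x0,y0]),W
for P in (L,Rr): a,m,W=fit(P); print(a,m)
C=plane(c,[(438,10),(492.5,10),(432,123),(483.5,123)],.027)[:,:2]; print(C.round(4),C.mean(0))
n=C[:2].mean(0)-C[2:].mean(0); print(np.linalg.norm(n),np.degrees(np.arctan2(n[1],n[0])))
print(np.linalg.norm(C[0]-C[1]),np.linalg.norm(C[2]-C[3]))
# held gauge: orange & bar
t=get_state(); M=R.from_rotvec(t['tcp_rot']).as_matrix()
m=((h[...,1]<70)&(h[...,2]>110)).astype(np.uint8)*255; m[:,380:]=0
for k in cv2.findContours(m,0,2)[0]:
    if cv2.contourArea(k)>800:
        r=cv2.minAreaRect(k); bp=cv2.boxPoints(r); print(cv2.contourArea(k),bp.round(1).tolist()); print(((plane(c,bp,t['tool_pos'][2]-.0096)-t['tool_pos'])@M*1000).round(1))
E
```

```text
6.5018435 [ 0.6284761  -0.22204325]
6.5311007 [ 0.6338751  -0.27153748]
[[ 0.6813 -0.2151]
 [ 0.6872 -0.2646]
 [ 0.5826 -0.2265]
 [ 0.5877 -0.2767]] [ 0.63472332 -0.24572856]
0.09981421906744642 6.763424139800096
0.049824409378321874 0.05045747206005511
16213.0 [[278.0, 0.0], [351.0, 0.0], [351.0, 247.0], [278.0, 247.0]]
[[111.2 -14.6   9.5]
 [111.3  14.5   9.5]
 [  5.   17.6   9.6]
 [  4.9 -17.3   9.6]]
```

```bash
python3 - <<'E'
from h import *
go((.4231,-.2704,.12),-83.45)
c={k:np.array(v) for k,v in json.load(open('pics/w1.json')).items()}
print(plane(c,[(205,185),(291,281)],.005))
E
```

```text
shift cm [-10.95  14.22  10.06] turn z deg -1.4894995317333155 yaw now -84.9 j6 1.15 tilt [-0.001  0.    -1.   ]
[[ 0.34502258 -0.24301892  0.005     ]
 [ 0.22165395 -0.34133498  0.005     ]]
```

```bash
python3 -m handwheel '[[[-1.2,1.5,1],[0,0,0],0],[[-2,2.5,1.8],[0,0,0],0],[[-2,2.5,1.8],[0,0,0],0],[[-2,2.6,1.8],[0,0,0],0],[[-2,2.6,1.8],[0,0,0],0],[[-1.75,2.5,1.8],[0,0,0],0],[[0,0,0],[0,0,-1.5],0],[[0,0,0],[0,0,0],0],[[0,0,0],[0,0,0],0],[[0,0,0],[0,0,0],0]]'
python3 - <<'E'
from h import *
c,f=snap('w21'); s=get_state(); t=s['tool_pos']; M=R.from_rotvec(s['tcp_rot']).as_matrix(); h=cv2.cvtColor(f,40)
go((.4231,-.2704,.0296),-83.45)
m=cv2.inRange(h,(95,90,60),(130,255,255))
for k in cv2.findContours(m,0,2)[0]:
    if cv2.contourArea(k)>80: print(cv2.contourArea(k),cv2.boundingRect(k))
for y in range(0,60,5): print(y,''.join('B' if m[y,x] else 'O' if h[y,x,1]<60 and h[y,x,2]>165 else 'o' if h[y,x,1]<60 else '.' for x in range(250,390,2)))
E
```

```text
time_s: 45.1
tool_pos: [0.4237, -0.2698, 0.1215]
tcp_rot: [3.136, 0.177, 0.001]
wrist_force: [0.5, 0.9, -2.0]
width: 0.0148
finger_force: 78.9
shift cm [-0.09  0.05  9.2 ] turn z deg -0.08963505769790459 yaw now -83.5 j6 0.77 tilt [ 0.001 -0.001 -1.   ]
0 ..............OOOOOOOOOOOOOOOOOOOOOOOOOOOOOOOOOOOOO...................
5 ..............OOOOOOOOOOOOOOOOOOOOOOOOOOOOOOOOOOOOO...................
10 ..............oOOOOOOOOOOOOOOOOOOOOOOOOOOOOOOOOOOOO...................
15 ..............OOOOOOOOOOOoOoOOOOOOOOOOOOOOOOOOOOOOO...................
20 ..............oOOOOOOOOOOOOOOOOOOOOOOOOOOOOOOOOOOOO...................
25 ..............oOOOOOOOOOOOOOOOOOOOOOOOOOOOOOOOOOOOO...................
30 ..............oOOOOOOOOOOOOOOOOOOOOOOOOOOOOOOOOOOOO...................
35 ..............oOOOOOOOOOOOOOOOOOOOOOOOOOOOOOOOOOOOO...................
40 ...............OOOOOOOOOOoooooooooooooooOOOOOOOOOOO...................
45 ...............OOOOOOOOOOOOOOOOOOOOOOOOOOOOOOOOOOOO...................
50 ...............OOOOOOOOOOOOOOOOOOOOOOOOOOOOOOOOOOOO...................
55 ...............OOOOOOOOOOOOOOOOOOOOOOOOOOOOOOOOOOOO...................
```

```bash
python3 -m handwheel '[[[-0.09,0.05,2.5],[0,0,0],0],[[0,0,2.5],[0,0,0],0],[[0,0,2],[0,0,0],0],[[0,0,1.5],[0,0,0],0],[[0,0,0.7],[0,0,0],0],[[0,0,0],[0,0,0],0],[[0,0,0],[0,0,0],0],[[1,0,0],[0,0,0],0],[[1,0,0],[0,0,0],0],[[0.8,0,0],[0,0,0],0],[[0.5,0,0],[0,0,0],0],[[0.5,0,0],[0,0,0],0],[[0,0,0],[0,0,0],0],[[0,0,0],[0,0,0],0]]'
python3 - <<'E'
from h import *
go((.5463,-.2563,.0296),-83.45)
E
```

```text
time_s: 46.32
tool_pos: [0.4601, -0.2666, 0.0291]
tcp_rot: [-3.137, -0.176, 0.0]
wrist_force: [-0.9, -0.6, -2.3]
width: 0.0147
finger_force: 78.8
shift cm [ 8.68 -0.06 -0.05] turn z deg -0.14168916159104583 yaw now -83.6 j6 0.82 tilt [-0.  0. -1.]
```

```bash
python3 -m handwheel '[[[0.7,-0.03,0],[0,0,-0.1],0],[[0.8,0,0],[0,0,0],0],[[0.8,0,0],[0,0,0],0],[[0.8,0,0],[0,0,0],0],[[0.8,0,0],[0,0,0],0],[[0.8,0,0],[0,0,0],0],[[0.7,0,0],[0,0,0],0],[[0.5,0,0],[0,0,0],0],[[0.5,0,0],[0,0,0],0],[[0.5,0,0],[0,0,0],0],[[0.5,0,0],[0,0,0],0],[[0,0,0],[0,0,0],0],[[0,0,0],[0,0,0],0]]'
python3 - <<'E'
from h import *
go((.5463,-.2563,.0296),-83.45)
E
```

```text
time_s: 47.4
tool_pos: [0.5338, -0.2581, 0.0291]
tcp_rot: [3.136, 0.178, 0.0]
wrist_force: [1.2, 1.3, -1.0]
width: 0.0147
finger_force: 78.7
shift cm [ 1.27 -0.04 -0.05] turn z deg -0.05529106919318849 yaw now -83.5 j6 0.91 tilt [ 0. -0. -1.]
```

Push the last bit slowly until contact.

```bash
python3 -m handwheel '[[[0.3,0,0],[0,0,0],0],[[0.3,0,0],[0,0,0],0],[[0.2,0,0],[0,0,0],0],[[0.2,0,0],[0,0,0],0],[[0.1,0,0],[0,0,0],0],[[0,0,0],[0,0,0],0],[[0,0,0],[0,0,0],0]]'
python3 -m handwheel '[[[0.1,0,0],[0,0,0],0],[[0.1,0,0],[0,0,0],0],[[0,0,0],[0,0,0],0],[[0,0,0],[0,0,0],0]]'
```

```text
time_s: 47.98
tool_pos: [0.5446, -0.2569, 0.0291]
tcp_rot: [3.137, 0.178, 0.0]
wrist_force: [1.5, 1.1, -2.4]
width: 0.0146
finger_force: 78.8
time_s: 48.32
tool_pos: [0.5464, -0.2567, 0.0291]
tcp_rot: [-3.137, -0.178, 0.0]
wrist_force: [0.2, 2.1, -1.8]
width: 0.0149
finger_force: 78.8
```

```bash
python3 -m handwheel '[[[0.1,0,0],[0,0,0],0],[[0.1,0,0],[0,0,0],0],[[0,0,0],[0,0,0],0],[[0,0,0],[0,0,0],0]]'
python3 -m handwheel '[[[0.1,0,0],[0,0,0],0],[[0.1,0,0],[0,0,0],0],[[0,0,0],[0,0,0],0],[[0,0,0],[0,0,0],0]]'
```

```text
time_s: 48.65
tool_pos: [0.5465, -0.2563, 0.0288]
tcp_rot: [-3.136, -0.177, 0.005]
wrist_force: [-13.0, -2.3, 3.6]
width: 0.0146
finger_force: 79.6
time_s: 48.98
tool_pos: [0.5465, -0.2559, 0.0286]
tcp_rot: [-3.134, -0.177, 0.011]
wrist_force: [-26.9, -5.9, 9.8]
width: 0.0147
finger_force: 80.5
```

```bash
python3 -m handwheel '[[[-0.15,0,0],[0,0,0],0],[[-0.15,0,0.1],[0,0,0],0],[[0,0,0.05],[0,0,0],0],[[0,0,0],[0,0,0],0.5],[[0,0,0],[0,0,0],0.5],[[0,0,0],[0,0,0],0.5],[[0,0,0],[0,0,0],0.5],[[0,0,-2],[0,0,0],0.5],[[0,0,-4],[0,0,0],0.5],[[0,0,-4],[0,0,0],0.5],[[0,0,-4],[0,0,0],0.5],[[0,0,-3],[0,0,0],0.5],[[0,0,0],[0,0,0],0.5],[[0,0,0],[0,0,0],0.5]]'
python3 - <<'E'
from h import *
c,f=snap('w22'); h=cv2.cvtColor(f,40); print(get_state()['tool_pos'])
m=cv2.inRange(h,(3,170,80),(14,255,255))
for k in cv2.findContours(m,0,2)[0]:
    if cv2.contourArea(k)>100: r=cv2.minAreaRect(k); p=plane(c,[r[0]],.053)[0,:2]; print('orange',r, p); d=p-[.6347,-.2461]; a=np.radians(6.55); print('handle in case mm',1000*(d@[np.cos(a),np.sin(a)]),1000*(d@[-np.sin(a),np.cos(a)]))
m=((h[...,1]<80)&(h[...,2]>90)).astype(np.uint8)
for y in range(0,260,8): print(y,''.join('#' if (95<=h[y,x,0]<=130 and h[y,x,1]>90) else 'o' if m[y,x] else 'R' if h[y,x,0]<15 and h[y,x,1]>170 else '.' for x in range(250,390,2)))
c,f=snap('s6','scene'); H=holes(cv2.inRange(cv2.cvtColor(f,40),(25,110,80),(34,255,255)),2,200); print(plane(c,H,.073) if len(H) else 0)
E
```

```text
time_s: 50.15
tool_pos: [0.5484, -0.2571, 0.1997]
tcp_rot: [3.134, 0.178, 0.006]
wrist_force: [-0.5, 0.3, -1.4]
width: 0.0429
finger_force: 0.0
[ 0.54758105 -0.25660315  0.19798009]
orange ((313.5, 192.0), (32.0, 17.0), 90.0) [ 0.54577644 -0.25700259]
handle in case mm -89.58678476124332 -0.6878911903276711
orange ((586.0, 117.0), (30.0, 28.0), 90.0) [ 0.63772071 -0.47918432]
handle in case mm -23.586992095671363 -231.9074779046958
0 ......................................................................
8 ......................................................................
16 ......................................................................
24 .........................o..o.........................................
32 ................oooooooooooooooooooooooooooooo........................
40 ................oooooooooooooooooooooooooooooo........................
48 .................ooooooooooooooooooooooooooooo........................
56 .................ooooooooooooooooooooooooooooo........................
64 .................ooooooooooooooooooooooooooooo........................

[... 1168 characters left out ...]
...........................
200 .........................oo.RRRRRRRR.ooo..............................
208 ............................RRRRRRRR..................................
216 ......................................................................
224 ......................................................................
232 ......................................................................
240 ......................................................................
248 ......................................................................
256 .............................................................oooooo...
[[0.63056147 0.29202503 0.073     ]
 [0.61646435 0.18207742 0.073     ]]
```

```bash
python3 -c "
from cell import *
print(close_job())"
```

```text
the job is handed in; nothing more can be done
None
```

I handed the job in at about 50 s of the 210 s allowed: all four pads are stacked on the carrier pins with the cover on top, and the gauge is against the end wall of the case. The hand-in returned no verdict, so the result itself is unconfirmed.

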